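# Pack the two-tier sharpening box

## Robot

A 7-joint arm with a two-finger parallel gripper is mounted at the origin on the work surface; the furniture and walls round the work are solid. World frame = base frame: x ahead of the robot, y to its left, z up, the work surface at z = 0. Lengths are in m, angles in rad, forces in N, time in s.
With the tool pointing down it reaches from about 0.425 to 0.95 m from the base axis. Payload 4.7 kg.
Tool frame: the origin (TCP) lies at the very end of the fingers, on their centre line; the grasp point (between the pads) lies arm.grip_depth behind it (arm.grip_depth is the distance from the TCP to the grasp point, in m); z points along the fingers, x is the direction in which the jaws open and shut, and the axes are right-handed (so a half turn about z gives the same grasp; the last joint's range is limited). The gripper opens to 87 mm and grips with 3 to 60 N. Pads are 19 mm wide; open, the fingers measure 117 mm over their backs; the gripper's body (75 mm by 190 mm) begins 51 mm behind the grasp point.
Start: joints at [-1.2, 0.469, -0.049, 1.532, 0.024, 1.141, -0.082], TCP at [0.263, 0.622, 0.223] pointing down, gripper open.
Joint ranges: [-2.59, 2.59], [-0.33, 1.99], [-1.39, 1.29], [0.1, 2.45], [-1.04, 4.18], [0.21, 1.99], [-2.66, 2.66]. Speed limits (rad/s): [2.57, 2.57, 3.14, 3.14, 3.14, 3.14, 3.14].

## Interface

Orientations are given as a unit quaternion [w, x, y, z].
In Python, from bench import arm gives the robot as it stands.
- The arm moves only by the tool jog_arm, never from a script. Its argument "targets" is a list that holds one entry, the list of rows, each a list of 7 numbers: the opening, from 0 (shut) to 1 (fully open), then the shift along the tool's x, y, z in m, then the turn, a rotation vector about the tool's x, y, z in rad. In form: [[[grip, dx, dy, dz, ax, ay, az], ...]]. A call has 1 to 12 rows; each row shifts and turns the commanded pose from where the row before left it, along the tool's axes as they then stand; what a row does not reach is not made up. A row lasts 1/10 s, in which the tool goes at most 50 mm and 8.59 degrees, less where a joint would pass 70% of its speed; a pose out of reach is approached as far as the arm can. A call with a gripper value outside its range is refused whole. The fingers move at their own pace and stop on an object; "force" is the grip in N (left out, the last holds). Time passes only in rows, so rows that do not move let the fingers close. It gives the time, the measured TCP pose, the force and the opening at its end, in the units of the state.
- arm.get_obs(): the state, without advancing time (a new reading comes with each control period).
- arm.read_camera(name): name is "scene" or "top" or "wrist"; returns a dict with "frame" (420x560x3 uint8, red, green, blue), "vertical_fov" (degrees; the focal length in pixels is half the picture's height over the tangent of half this angle, whatever the lens; pixels are square), "cx", "cy" (the principal point, pixels), "R" (3x3) and "t" (3): a world point X has camera coordinates R X + t; the wrist camera has in their place "hand_eye" (4x4, takes a point from camera to tool coordinates, whose origin is the TCP and whose axes are the tool frame's). Camera axes: x right, y down, z forward; pixel columns grow to the right and rows downward; lengths in m; the calibration is good to about 2 mm. A picture is of the moment at which its call begins: read the wrist's pose just before it. There is no depth.
- arm.hand_in(): hands the job in, once; it reports no verdict.
Trained networks look in a picture, given as the dict that the camera call returned (one of the last four; its "shot" number tells which), for a name from the list of things; names that differ only in an ending like _2 or _b are one class to them, and where a whole thing is asked for, a point or a joint stands for the part that bears it (a point fixed in the world has none). Each returns a list of dicts, best first, with "confidence" (0 to 1); they miss things now and then, are a little off and sometimes report something else, mostly with a low value. They report only what shows in the picture. A call takes as long as a camera call. They do not tell look-alikes from the thing itself.
- arm.masks_of(picture, name): "pixels" (420x560 bool, what is visible of it) and "pixel" ([row, column] in pixels, amid what is visible of it).
The state is a dict: "time_s": time; "qpos": joint angles; "qd": joint speeds; "joint_torque": joint torques, N m; "position": TCP position; "tool_rot": TCP orientation; "force": force on the tool from outside, world axes, zero at the start; "moment": the same for the moment, N m; "gripper_width": opening from 0.0 (shut) to 1.0 (fully open).
Only numpy, scipy, OpenCV 4.12 (cv2) and the standard library are available. Lean on these libraries where they do the work, as an engineer would, in place of code of your own. Each camera call takes 0.05 s, during which the arm holds its last target.

## Task

Pack the sharpening box: lift its hinged divider flap right up until it stands upright, lay the large stone flat in the middle of the lower tier and the small stone on top of it, centred and lined up with it, then swing the flap fully shut over them. Lay the strop block flat across the middle of the shut flap, leather side up, midway between the pull tab and the back wall, and last put the folded sliding bevel flat on the strop, centred and lined up with it. Leave the hand plane and the bulb-shaped handle where they are.

Things in the scene. Friction and masses are not known exactly. Their poses are not given: they have to be found in the camera images.
- sharpening_box: Open-topped wooden box, brass corner straps, fixed, 130 (x) x 166 (y) x 60 mm, walls and floor 8 mm, front wall only 46 mm high; inside 114 x 150. Origin at the centre of its underside; x from the front (tab side, nearer the robot) to the back (hinge side), y left. Lower tier = the space under the flap: floor 8 mm above the origin, 38 mm high, its middle above the origin.
- flap (a joint): Hinge of the divider flap, a pale wooden panel 125 (box x) x 144 x 6 mm. 0 = shut, level, on the front wall, top face 52 mm above the box's origin, 8 mm below the rim; grows as it swings up and back, to a stop at 1.65 rad, just past upright (free edge then 173 mm up). Stiff: it stays wherever it is left. Hinge line parallel to the box's y, at x = 56 mm, z = 49 mm from the box's origin. Takes 1.5 N at the tab.
- flap_tab (a point): Centre of the round head (18 mm across, 10 mm thick) of the flap's upright dark steel pull tab, 26 mm above the flap's top face. Pinch its flat faces along the box's y; it turns between the pads like a pivot while the gripper stays upright. Flap shut: 60 mm in -x of the box's origin, 78 mm above it. From the hinge line: 116 mm along the flap, 29 mm off its middle plane.
- upper_tier (a point): The place for the strop's centre: point on the box, on the top face of the shut flap, midway between the tab's rear edge and the back wall (3.5 mm in +x and 52 mm up from the box's origin). Axes as the box's. The strop goes lengthwise along the box's y, to leave room for fingers.
- large_stone_mid (a point): Centre of the large sharpening stone: plain dark grey slab, 96 mm (x) x 50 mm (y) x 16 mm (z), 0.2 kg. The larger of the two grey slabs.
- small_stone_mid (a point): Centre of the small sharpening stone: plain lighter grey slab, 76 mm (x) x 34 mm (y) x 16 mm (z), 0.12 kg.
- strop_mid (a point): Centre of the strop block: pale wooden block with a dark brown leather face on top, 96 mm (x) x 38 mm (y) x 20 mm (z), 0.1 kg.
- bevel_mid (a point): Centre of the folded sliding bevel (steel blade shut inside a slotted reddish wooden stock, with a brass rivet), 24 mm (x) x 125 mm (y) x 20 mm (z, rivet included; the stock is 18 mm thick), 0.16 kg. This point is 10 mm above its underside; y is its length.
- plane: Bystander: small black iron hand plane, 42 x 137 x 71 mm. Origin at the centre of its underside. Not to be moved.
- bulb_handle: Bystander: loose bulb-shaped brown wooden tool handle standing upright, 51 mm across, 85 mm high. Origin at the centre of its underside. Not to be moved.
Things that resemble listed ones, but are neither listed nor needed, are in the scene too. There is more than one size of the part that bears strop_mid; the job needs the smaller.

How it is judged:
By the outcome, as a careful person would: the job done as asked, in the order asked, and still so for the second after the job is handed in, with the robot touching nothing.
It also fails if it takes over 144 s, if anything falls off the work surface, if the arm or the gripper's body presses on something with over 40 N, if the wrist force passes 120 N, or if a joint passes its speed limit or range.

## Working session

There is one attempt and no reset: what is moved stays moved. The work goes in short steps, Python scripts to look and compute and a tool call to move; the robot and the scene stay as the last step left them, time stands still between calls to the robot, and variables do not carry over. Pictures are saved under pics/ and viewed, and the job is handed in when it is done.

Besides the shell and the picture viewer there is one more tool, called after "Call:" as name(argument=value, ...) on one line, values as JSON. jog_arm: Moves the arm, as the interface text tells. Its arguments: {"type":"object","properties":{"targets":{"type":"array"},"force":{"type":"number"}},"required":["targets"]}

```bash
ls; mkdir -p pics
python3 - <<'E'
from bench import arm
import cv2
o=arm.get_obs();print(o); print(arm.grip_depth)
for n in ["scene","top","wrist"]:
    p=arm.read_camera(n); cv2.imwrite(f"pics/a_{n}.png",p["frame"][:,:,::-1])
    print(n,{k:v for k,v in p.items() if k!="frame"})
E
```

```text
pics
{'time_s': 0.0, 'qpos': array([-1.19987641,  0.46943391, -0.04853465,  1.53370323,  0.02408102,
        1.14102186, -0.08227287]), 'qd': array([ 0.00025325,  0.00157256, -0.0009891 , -0.00066368,  0.00147089,
        0.00046708, -0.00160326]), 'joint_torque': array([-1.31339641e-05, -5.07960463e+01, -8.07574927e-02, -2.36163354e+01,
       -6.12873025e-02,  3.76829412e-02,  1.84495675e-04]), 'position': array([0.26252712, 0.62119002, 0.2215004 ]), 'tool_rot': array([ 5.82248294e-04,  8.33442755e-01,  5.52604915e-01, -8.01722633e-04]), 'force': array([ 0.7547938 , -0.24323168, -0.94350917]), 'moment': array([ 0.00201409, -0.03191051,  0.01038754]), 'gripper_width': 0.9953601531927434}
0.0187
scene {'vertical_fov': 49.79760786455018, 'cx': 273.01515767429817, 'cy': 208.04477209952438, 'R': array([[ 0.51077834, -0.85949782, -0.01920894],
       [-0.61292357, -0.34839572, -0.70918624],
       [ 0.60285172,  0.37401058, -0.70475946]]), 't': array([-0.3992511 ,  0.27966994,  1.21654862]), 'shot': 1}
top {'vertical_fov': 54.57556647814636, 'cx': 285.28787152019544, 'cy': 208.05396690537205, 'R': array([[-0.00219048, -0.99992526, -0.01202774],
       [-0.99457873,  0.00342891, -0.10392975],
       [ 0.10396322,  0.01173488, -0.99451191]]), 't': array([-0.16073907,  0.50274997,  1.0302694 ]), 'shot': 2}
wrist {'vertical_fov': 71.29796178087041, 'cx': 285.30384000483645, 'cy': 209.55144685489176, 'hand_eye': array([[ 9.99999789e-01,  2.10493120e-04,  6.15302076e-04,
         8.05319110e-04],
       [-3.69565197e-04,  9.62476948e-01,  2.71363204e-01,
        -7.40861770e-02],
       [-5.35093977e-04, -2.71363374e-01,  9.62476822e-01,
        -1.62211926e-01],
       [ 0.00000000e+00,  0.00000000e+00,  0.00000000e+00,
         1.00000000e+00]]), 'shot': 3}
```

View pics/a_top.png

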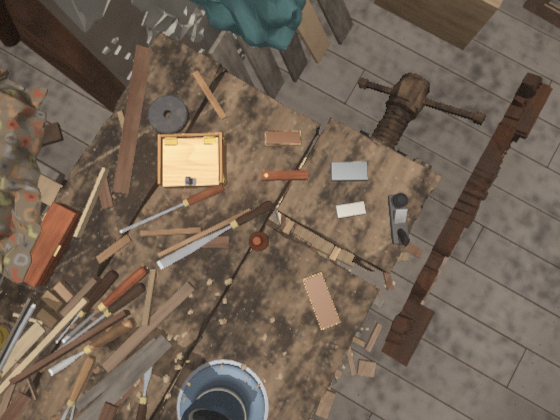

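View pics/a_scene.png

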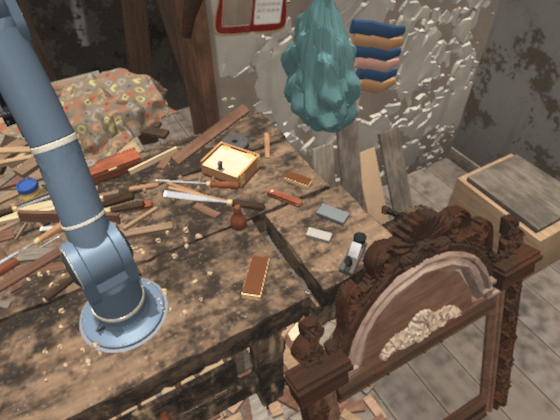

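View pics/a_wrist.png

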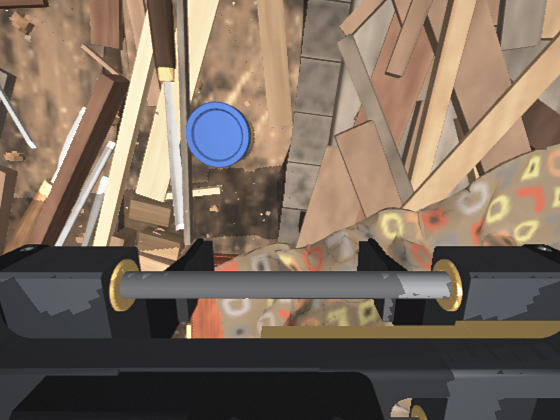

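The top view shows these:
- Box at (191,160), with its tab at (190,181).
- Leather-faced blocks at (283,137), the smaller, and (321,300), the larger.
- Reddish bevel at (285,175).
- Grey slabs at (349,171) and (350,210).
- Plane at (399,220) and bulb at (258,241).

Next I'll run the networks and compute positions.

```bash
cat > h.py <<'E'
from bench import arm
import numpy as np, cv2
from scipy.spatial.transform import Rotation as Ro
def K(p):
    f=210/np.tan(np.radians(p["vertical_fov"])/2); return f,p["cx"],p["cy"]
def ray(p,uv,pose=None):
    f,cx,cy=K(p); uv=np.atleast_2d(uv).astype(float)
    d=np.c_[(uv[:,0]-cx)/f,(uv[:,1]-cy)/f,np.ones(len(uv))]
    if "R" in p: R=p["R"];c=-R.T@p["t"];return c,d@R
    T=pose@p["hand_eye"]; return T[:3,3],d@T[:3,:3].T
def atz(p,uv,z,pose=None):
    c,d=ray(p,uv,pose); s=(z-c[2])/d[:,2]; return c+d*s[:,None]
def proj(p,X,pose=None):
    f,cx,cy=K(p);X=np.atleast_2d(X)
    if "R" in p: Y=X@p["R"].T+p["t"]
    else:
        T=np.linalg.inv(pose@p["hand_eye"]);Y=X@T[:3,:3].T+T[:3,3]
    return np.c_[f*Y[:,0]/Y[:,2]+cx,f*Y[:,1]/Y[:,2]+cy]
def pose():
    o=arm.get_obs();w,x,y,z=o["tool_rot"];T=np.eye(4);T[:3,:3]=Ro.from_quat([x,y,z,w]).as_matrix();T[:3,3]=o["position"];return T
def rect(p,m,z,ps=None):
    "min area rect of mask back-projected to height z: centre, long side, short side, yaw of long axis"
    v,u=np.nonzero(m); 
    X=atz(p,np.c_[u,v],z,ps)[:,:2].astype(np.float32)
    (c,s,a)=cv2.minAreaRect(X*1000)
    a=np.radians(a)
    if s[0]<s[1]: s=(s[1],s[0]);a+=np.pi/2
    a=(a+np.pi/2)%np.pi-np.pi/2
    return np.array(c)/1000,np.round(s,1),np.round(a,3)
def save(p,n,uv0=None,sz=None,k=1):
    im=p["frame"][:,:,::-1]
    if uv0 is not None:
        u,v=map(int,uv0);im=im[max(0,v-sz):v+sz,max(0,u-sz):u+sz]
    im=cv2.resize(np.ascontiguousarray(im),None,fx=k,fy=k,interpolation=cv2.INTER_CUBIC);cv2.imwrite(f"pics/{n}.png",im)
E
python3 - <<'E'
from h import *
p=arm.read_camera("top")
H=dict(sharpening_box=.06,large_stone_mid=.016,small_stone_mid=.016,strop_mid=.02,bevel_mid=.018,plane=.03,bulb_handle=.05,flap_tab=.078)
for n,z in H.items():
    for r in arm.masks_of(p,n)[:4]:
        c,s,a=rect(p,r["pixels"],z)
        print(n,round(r["confidence"],2),np.round(r["pixel"]),c.round(4),s,a,"r",np.hypot(*c).round(3))
cv2.imwrite("pics/b.png",cv2.resize(np.ascontiguousarray(p["frame"][90:340,140:460,::-1]),None,fx=2.4,fy=2.4,interpolation=cv2.INTER_CUBIC))
E
```

```text
sharpening_box 0.83 [160. 192.] [0.6225 0.0755] [171.9 138.4] -1.54 r 0.627
large_stone_mid 0.94 [169. 346.] [ 0.5996 -0.3302] [95.2 50.8] 1.567 r 0.685
small_stone_mid 0.93 [209. 351.] [ 0.4988 -0.3315] [75.4 34.8] -1.408 r 0.599
strop_mid 0.64 [304. 321.] [ 0.2659 -0.252 ] [134.9  52.2] 0.349 r 0.366
strop_mid 0.64 [162. 188.] [0.6284 0.0885] [151.7 133.2] -1.536 r 0.635
strop_mid 0.61 [207. 351.] [ 0.4976 -0.3315] [75.9 33.8] -1.408 r 0.598
strop_mid 0.57 [138. 280.] [ 0.6888 -0.1551] [94.9 41.9] -1.508 r 0.706
bevel_mid 0.81 [175. 284.] [ 0.5883 -0.159 ] [121.6  29.2] -1.544 r 0.609
plane 0.72 [216. 398.] [ 0.4728 -0.4523] [134.   49.3] 0.015 r 0.654
plane 0.49 [207. 353.] [ 0.4961 -0.3293] [73.8 31.8] -1.408 r 0.595
bulb_handle 0.85 [241. 260.] [ 0.4155 -0.0962] [50.4 47.6] 1.569 r 0.427
flap_tab 0.92 [162. 191.] [0.6149 0.0727] [140.2 124. ] -1.542 r 0.619
```

View pics/b.png

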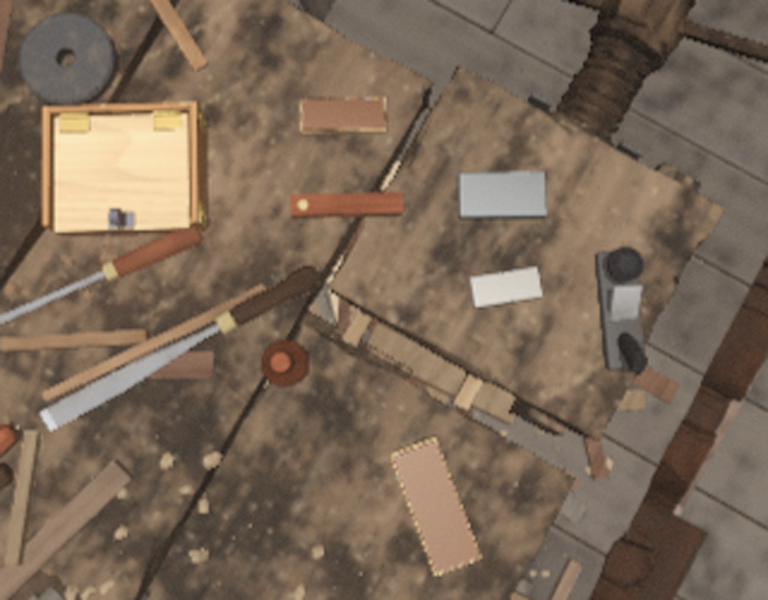

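The networks and the picture agree:
- Small strop: the block at (280,138), 95 x 42 mm as measured. The one at (321,304) is 135 x 52 mm, which makes it the larger look-alike.
- Large stone: (346,169), 95 x 51 mm, darker.
- Small stone: (351,209), 75 x 35 mm, lighter.
- Bevel: (284,175). Box: (192,160), yaw about +0.03.

I'll go over the box first and measure it with the wrist camera.

```bash
cat >> h.py <<'E'
def down(x,y,z,yaw):
    T=np.eye(4);c,s=np.cos(yaw),np.sin(yaw)
    T[:3,:3]=np.array([[c,s,0],[s,-c,0],[0,0,-1]]);T[:3,3]=[x,y,z];return T
def plan(way,vmax=.048,amax=.14,n=None,T=None):
    "way: list of (x,y,z,yaw); prints the tool-axes deltas"
    A=pose() if T is None else T
    print("at",A[:3,3].round(4),"yaw",np.arctan2(A[1,0],A[0,0]).round(4))
    for w in way:
        B=down(*w)
        rv=Ro.from_matrix(A[:3,:3].T@B[:3,:3]).as_rotvec(); d=B[:3,3]-A[:3,3]
        k=max(1,int(np.ceil(max(np.linalg.norm(d)/vmax,np.linalg.norm(rv)/amax))))
        print("->",w,"rows",k)
        rows=[]
        for i in range(k):
            dl=A[:3,:3].T@(B[:3,3]-A[:3,3])/(k-i); r=Ro.from_matrix(A[:3,:3].T@B[:3,:3]).as_rotvec()/(k-i)
            dl=dl.round(4);r=r.round(3);rows.append([*dl,*r])
            A=A.copy();A[:3,3]+=A[:3,:3]@dl;A[:3,:3]=A[:3,:3]@Ro.from_rotvec(r).as_matrix()
        rows=[[float(q)+0 for q in r] for r in rows]
        if k>2 and max(np.abs(np.array(r)-rows[0]).max() for r in rows)<.0012: print(k,"x",rows[0]," last",rows[-1])
        else:
            for r in rows: print(r)
E
python3 -c "
from h import *
plan([(.53,.075,.26,1.6)])"
```

```text
at [0.2627 0.6218 0.2226] yaw 1.171
-> (0.53, 0.075, 0.26, 1.6) rows 13
[-0.0307, 0.0353, -0.0029, 0.0, 0.0, -0.033]
[-0.0319, 0.0343, -0.0029, 0.0, 0.0, -0.033]
[-0.033, 0.0332, -0.0029, 0.0, 0.0, -0.033]
[-0.0341, 0.0321, -0.0029, 0.0, 0.0, -0.033]
[-0.0351, 0.031, -0.0029, 0.0, 0.0, -0.033]
[-0.0361, 0.0298, -0.0029, 0.0, 0.0, -0.033]
[-0.0371, 0.0286, -0.0029, 0.0, 0.0, -0.033]
[-0.038, 0.0273, -0.0029, 0.0, 0.0, -0.033]
[-0.0389, 0.026, -0.0029, 0.0, 0.0, -0.033]
[-0.0397, 0.0248, -0.0028, 0.0, 0.0, -0.033]
[-0.0405, 0.0234, -0.0029, 0.0, 0.0, -0.033]
[-0.0413, 0.0221, -0.0028, 0.0, 0.0, -0.033]
[-0.042, 0.0207, -0.0029, 0.0, 0.0, -0.033]
```

Call:
jog_arm(targets=[[[1,-0.031,0.035,-0.003,0,0,-0.033],[1,-0.032,0.034,-0.003,0,0,-0.033],[1,-0.033,0.033,-0.003,0,0,-0.033],[1,-0.034,0.032,-0.003,0,0,-0.033],[1,-0.035,0.031,-0.003,0,0,-0.033],[1,-0.036,0.03,-0.003,0,0,-0.033],[1,-0.037,0.029,-0.003,0,0,-0.033],[1,-0.038,0.027,-0.003,0,0,-0.033],[1,-0.039,0.026,-0.003,0,0,-0.033],[1,-0.04,0.025,-0.003,0,0,-0.033],[1,-0.041,0.023,-0.003,0,0,-0.033],[1,-0.041,0.022,-0.003,0,0,-0.033]]], force=20)

```text
time_s: 1.8
position: [0.509, 0.115, 0.2591]
tool_rot: [0.0, 0.708, 0.706, 0.001]
force: [0.1, 0.3, -0.4]
gripper_width: 0.997
```

Call:
jog_arm(targets=[[[1,-0.042,0.021,-0.003,0,0,-0.033],[1,0,0,0,0,0,0],[1,0,0,0,0,0,0],[1,0,0,0,0,0,0]]])

```text
time_s: 2.2
position: [0.5288, 0.0761, 0.2614]
tool_rot: [-0.0, 0.696, 0.718, 0.0]
force: [-0.3, -0.3, 0.5]
gripper_width: 1.003
```

Run:
```python
from h import *
T=pose();print(T.round(4));p=arm.read_camera("wrist");save(p,"c1",)
for n,z in dict(sharpening_box=.06,flap_tab=.06).items():
    for r in arm.masks_of(p,n)[:2]:
        print(n,round(r["confidence"],2),np.round(r["pixel"]),*rect(p,r["pixels"],z,T))
```

```text
[[-3.100e-02  9.995e-01 -6.000e-04  5.288e-01]
 [ 9.995e-01  3.100e-02  8.000e-04  7.610e-02]
 [ 8.000e-04 -6.000e-04 -1.000e+00  2.614e-01]
 [ 0.000e+00  0.000e+00  0.000e+00  1.000e+00]]
sharpening_box 0.61 [237. 287.] [0.62161523 0.08368269] [165.  143.5] -1.54
flap_tab 0.91 [238. 289.] [0.60072583 0.08338815] [141.5  88.3] -1.54
```

View pics/c1.png

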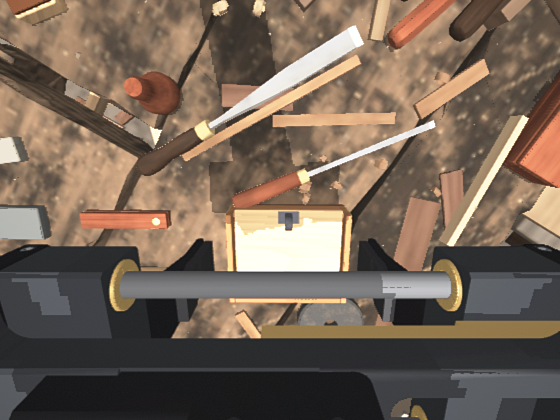

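The wrist view shows the box spanning columns 228–352 and rows 205–302, with the tab near (288,219). I'll enlarge this for the corners.

Run:
```python
from h import *
T=pose();p=arm.read_camera("wrist");save(p,"c2",(290,255),65,6)
im=cv2.imread("pics/c2.png");cv2.imwrite("pics/c2.png",im[:600])
b=arm.masks_of(p,"sharpening_box")[0]["pixels"]
v,u=np.nonzero(b);print(u.min(),u.max(),v.min(),v.max())
# model overlay guess
for (x,y,yaw) in [(.6225,.0795,.031)]:
    R=np.array([[np.cos(yaw),-np.sin(yaw)],[np.sin(yaw),np.cos(yaw)]])
    for n,q,z in [("FL46",(-.065,.083),.046),("FR46",(-.065,-.083),.046),("BL",(.065,.083),.06),("BR",(.065,-.083),.06),("FLb",(-.065,.083),0),("tab",(-.06,0),.078)]:
        w=R@q+[x,y]; print(n,proj(p,[*w,z],T).round(1))
```

```text
225 351 204 302
FL46 [[346.8 206.8]]
FR46 [[222.6 206.6]]
BL [[343.4 298.3]]
BR [[225.8 298.2]]
FLb [[340.5 198.7]]
tab [[284.7 217.4]]
```

View pics/c2.png

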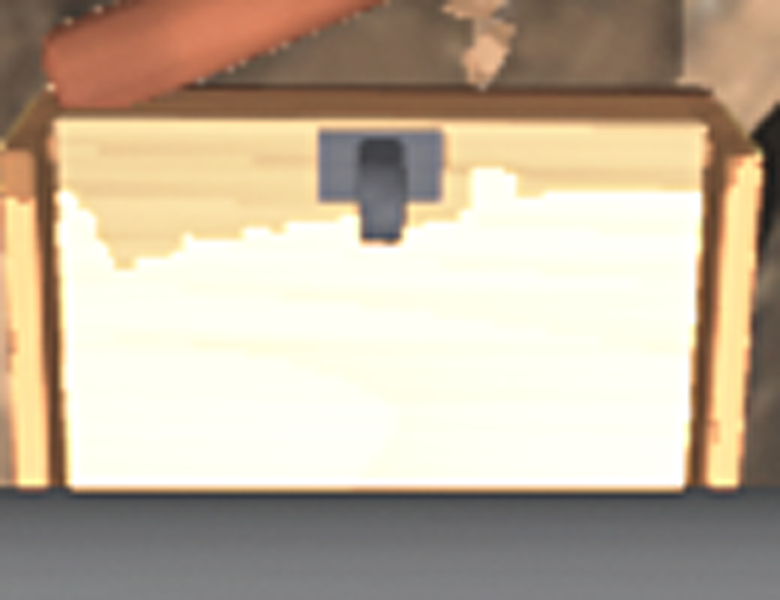

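Call:
jog_arm(targets=[[[1,0,-0.035,0,0,0,0],[1,0,-0.035,0,0,0,0],[1,0,0,0,0,0,0],[1,0,0,0,0,0,0]]])

```text
time_s: 2.85
position: [0.4593, 0.0732, 0.262]
tool_rot: [0.0, 0.696, 0.718, 0.001]
force: [-0.4, 0.5, -0.1]
gripper_width: 0.997
```

Run:
```python
from h import *
T=pose();print(T[:3,3]);p=arm.read_camera("wrist");save(p,"c3",(290,205),65,6)
im=cv2.imread("pics/c3.png");cv2.imwrite("pics/c3.png",im[:600])
np.savez("pics/c3.npz",T=T)
```

```text
[0.4593038  0.07317611 0.26200208]
```

View pics/c3.png

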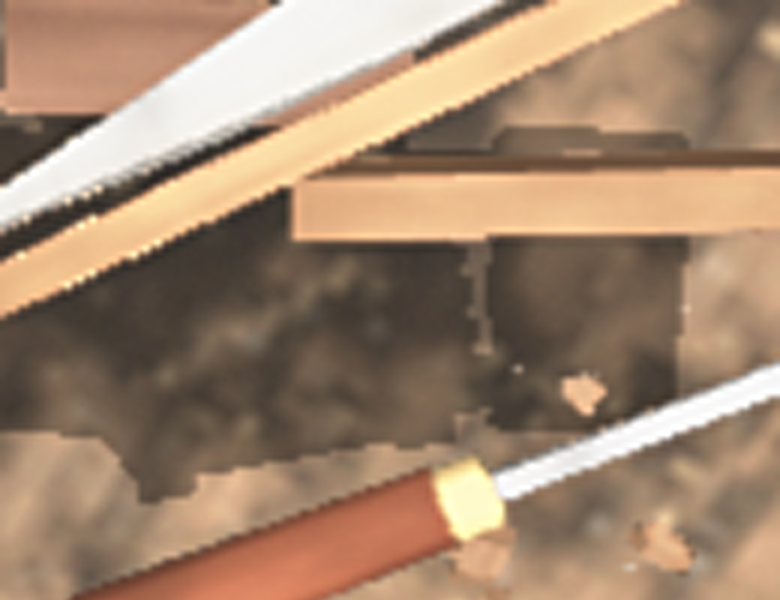

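That was the wrong way: image-down is +x, so I'll move forward instead.

Call:
jog_arm(targets=[[[1,0,0.047,0,0,0,0],[1,0,0.047,0,0,0,0],[1,0,0.047,0,0,0,0],[1,0,0,0,0,0,0],[1,0,0,0,0,0,0]]])

```text
time_s: 3.4
position: [0.6012, 0.0768, 0.2601]
tool_rot: [-0.0, 0.697, 0.717, -0.001]
force: [-0.4, -0.4, -0.8]
gripper_width: 1.003
```

Run:
```python
from h import *
T=pose();print(T[:3,3]);p=arm.read_camera("wrist");save(p,"c4",(290,180),65,6)
im=cv2.imread("pics/c4.png");cv2.imwrite("pics/c4.png",im[:720][60:660])
b=arm.masks_of(p,"sharpening_box")[0];print(b["confidence"],rect(p,b["pixels"],.06,T))
for (x,y,yaw) in [(.6225,.085,.031)]:
    R=np.array([[np.cos(yaw),-np.sin(yaw)],[np.sin(yaw),np.cos(yaw)]])
    for n,q,z in [("FL46",(-.065,.083),.046),("FR46",(-.065,-.083),.046),("BL",(.065,.083),.06),("BR",(.065,-.083),.06),("FLb",(-.065,.083),0),("BLi",(.057,.075),.06),("tab",(-.06,0),.078)]:
        w=R@q+[x,y]; print(n,proj(p,[*w,z],T).round(1), ((proj(p,[*w,z],T)-[225,125])*6).round())
```

```text
[0.60124653 0.07678922 0.26010423]
0.63 (array([0.62647107, 0.08362746]), array([165.2, 135.2]), np.float64(-1.546))
FL46 [[356.3 152. ]] [[788. 162.]]
FR46 [[225.1 152.2]] [[  1. 163.]]
BL [[352.5 251.4]] [[765. 759.]]
BR [[228.6 251.6]] [[ 21. 760.]]
FLb [[348.7 149.4]] [[742. 146.]]
BLi [[346.9 245.9]] [[731. 725.]]
tab [[291.1 158.7]] [[397. 202.]]
```

View pics/c4.png

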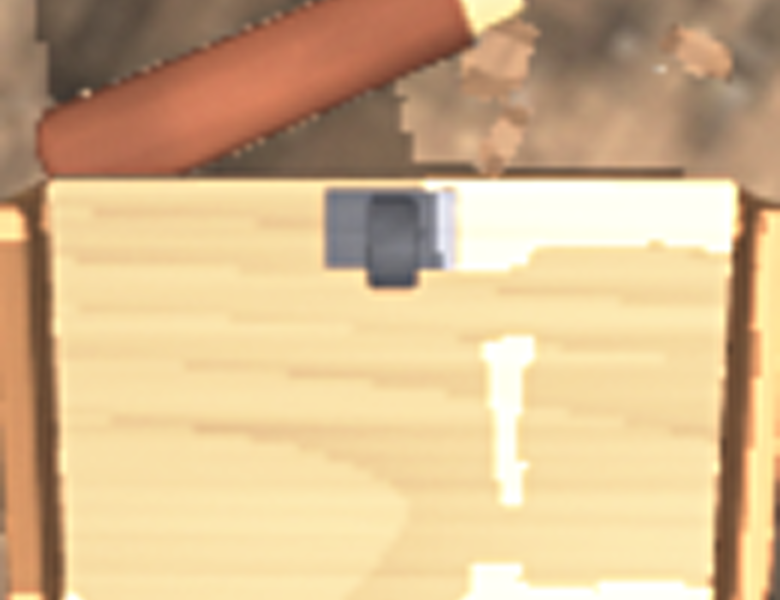

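Run:
```python
from h import *
T=pose();p=arm.read_camera("wrist")
save(p,"c5",(290,200),65,6)
im=cv2.imread("pics/c5.png");cv2.imwrite("pics/c5.png",im[180:])
a=np.linspace(0,6.28,60)
for (x,y,yaw) in [(.6225,.084,.031),(.6255,.084,.031),(.628,.084,.03)]:
    R=np.array([[np.cos(yaw),-np.sin(yaw)],[np.sin(yaw),np.cos(yaw)]])
    f=lambda q,z: proj(p,[*(R@q+[x,y]),z],T)[0].round(1)
    d=np.array([f((-.06+.009*np.cos(t),0),.078+.009*np.sin(t)) for t in a])
    print(x,"head v",d[:,1].min(),d[:,1].max(),"u",d[:,0].mean(),"backouter",f((.065,0),.06),"backinner",f((.057,0),.06),"frontwall out",f((-.065,0),.046), "L flap front",f((-.065,.072),.052),"R",f((-.065,-.072),.052))
```

```text
0.6225 head v 151.9 167.5 u 290.0983333333333 backouter [289.6 252.1] backinner [289.6 246.6] frontwall out [289.7 153.1] L flap front [347.3 153.4] R [232.2 153.6]
0.6255 head v 154.5 170.0 u 290.0066666666667 backouter [289.5 254.2] backinner [289.5 248.6] frontwall out [289.6 155.5] L flap front [347.1 155.8] R [232.2 156. ]
0.628 head v 156.7 172.2 u 289.99500000000006 backouter [289.4 255.9] backinner [289.4 250.4] frontwall out [289.6 157.4] L flap front [347.  157.9] R [232.3 157.9]
```

View pics/c5.png

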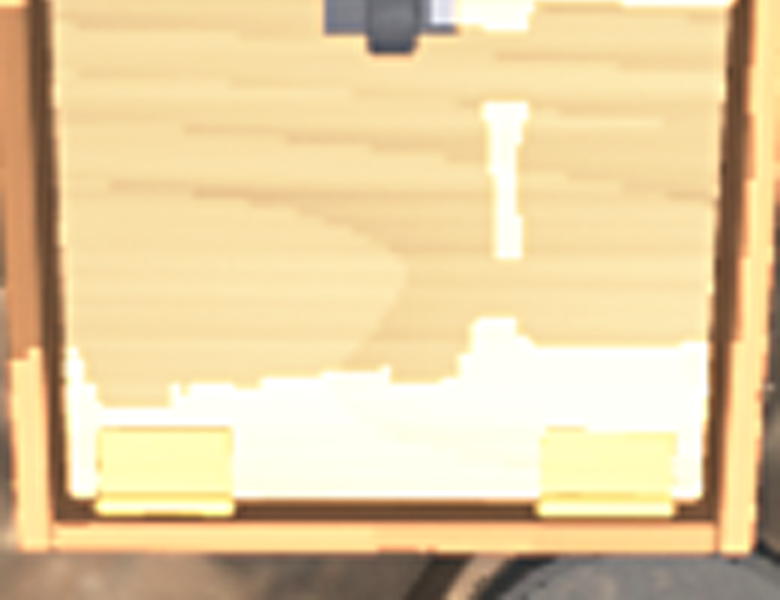

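```bash
cat > box.py <<'E'
from h import *
BX,BY,BW=.628,.0842,.031
def bw(q): 
    c,s=np.cos(BW),np.sin(BW);return np.array([BX+c*q[0]-s*q[1],BY+s*q[0]+c*q[1]])
E
python3 -c "
from box import *
x,y=bw((-.06,0));plan([(x,y,.13,1.602),(x,y,.0605,1.602)])"
```

```text
at [0.5995 0.0768 0.2616] yaw 1.6002
-> (np.float64(0.5680288276912715), np.float64(0.08234029789568575), 0.13, 1.602) rows 3
3 x [0.0021, -0.0104, 0.0439, 0.0, 0.0, -0.001]  last [0.0022, -0.0105, 0.0438, 0.0, 0.0, -0.001]
-> (np.float64(0.5680288276912715), np.float64(0.08234029789568575), 0.0605, 1.602) rows 2
[0.0, 0.0, 0.0348, 0.0, 0.0, 0.0]
[-0.0001, 0.0001, 0.0347, 0.0, 0.0, 0.0]
```

Call:
jog_arm(targets=[[[1,0.002,-0.011,0.044,0,0,0],[1,0.002,-0.011,0.044,0,0,0],[1,0.002,-0.01,0.044,0,0,0],[1,0,0,0,0,0,0],[1,0,0,0,0,0,0]]])

```text
time_s: 4.05
position: [0.5684, 0.082, 0.1308]
tool_rot: [0.0, 0.697, 0.717, 0.001]
force: [0.8, -1.1, 1.4]
gripper_width: 0.999
```

Run:
```python
from box import *
T=pose();print(T[:3,3]);p=arm.read_camera("wrist");save(p,"d1")
p=arm.read_camera("scene");save(p,"d2",(215,170),70,5)
```

```text
[0.56840934 0.08196903 0.13083815]
```

View pics/d1.png

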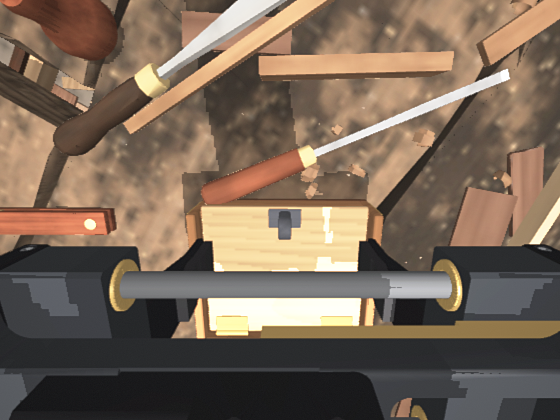

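View pics/d2.png

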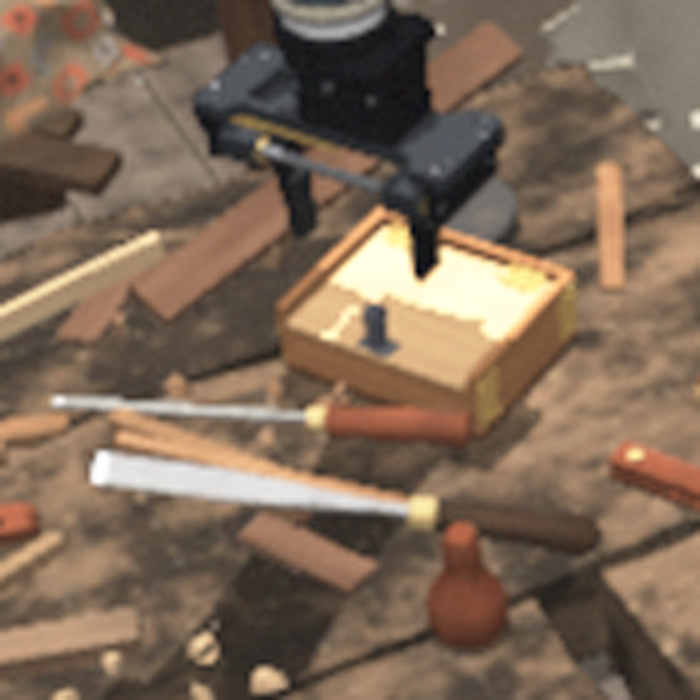

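The wrist view shows the tab at (285,222), centred between the fingers (columns 200 and 375), and the scene view agrees. I'll descend and pinch.

Call:
jog_arm(targets=[[[1,0,0,0.035,0,0,0],[1,0,0,0.035,0,0,0],[1,0,0,0,0,0,0],[0,0,0,0,0,0,0],[0,0,0,0,0,0,0],[0,0,0,0,0,0,0],[0,0,0,0,0,0,0],[0,0,0,0,0,0,0],[0,0,0,0,0,0,0],[0,0,0,0,0,0,0]]], force=15)

```text
time_s: 5.15
position: [0.5681, 0.0819, 0.0596]
tool_rot: [-0.0, 0.697, 0.717, 0.0]
force: [0.3, 0.2, 0.1]
gripper_width: 0.447
```

Run:
```python
from box import *
T=pose();print(T[:3,3],arm.get_obs()["gripper_width"]);p=arm.read_camera("wrist");save(p,"d3",(285,210),100,4)
th=np.linspace(0,1.65,13)
x=-116*np.cos(th)+29*np.sin(th);z=116*np.sin(th)+29*np.cos(th)
print(np.c_[np.diff(x),np.diff(z)].round(1)); print(x[-1]-x[0],z[-1]-z[0])
```

```text
[0.56811407 0.08188666 0.05960705] 0.4472562412296265
[[ 5.1 15.6]
 [ 7.2 14.8]
 [ 9.1 13.7]
 [10.9 12.3]
 [12.5 10.7]
 [13.8  8.9]
 [14.9  6.9]
 [15.7  4.8]
 [16.2  2.6]
 [16.4  0.3]
 [16.3 -1.9]
 [15.9 -4.2]]
154.08710892674478 84.34183752525931
```

View pics/d3.png

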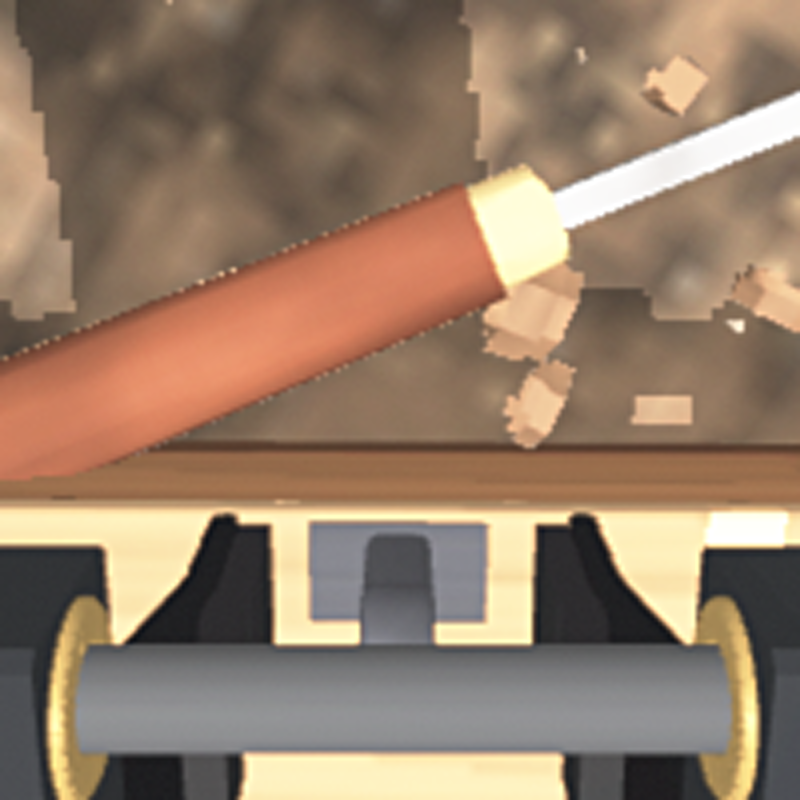

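The fingers are still closing, with the tab centred between them. I'll keep closing.

Call:
jog_arm(targets=[[[0,0,0,0,0,0,0],[0,0,0,0,0,0,0],[0,0,0,0,0,0,0],[0,0,0,0,0,0,0],[0,0,0,0,0,0,0],[0,0,0,0,0,0,0]]])

```text
time_s: 5.8
position: [0.5681, 0.0812, 0.0595]
tool_rot: [0.0, 0.697, 0.717, -0.0]
force: [0.3, -2.5, -0.8]
gripper_width: 0.111
```

Call:
jog_arm(targets=[[[0,0,0.0051,-0.0156,0,0,0],[0,0,0.0072,-0.0148,0,0,0],[0,0,0.0091,-0.0137,0,0,0],[0,0,0.0109,-0.0123,0,0,0],[0,0,0.0125,-0.0107,0,0,0],[0,0,0.0138,-0.0089,0,0,0]]])

```text
time_s: 6.4
position: [0.6239, 0.0825, 0.1355]
tool_rot: [-0.002, 0.697, 0.717, -0.003]
force: [-3.9, -2.7, 2.0]
gripper_width: 0.117
```

Call:
jog_arm(targets=[[[0,0,0.0149,-0.0069,0,0,0],[0,0,0.0157,-0.0048,0,0,0],[0,0,0.0162,-0.0026,0,0,0],[0,0,0.0164,-0.0003,0,0,0],[0,0,0.0163,0.0019,0,0,0]]])

```text
time_s: 6.9
position: [0.7067, 0.0846, 0.1493]
tool_rot: [0.0, 0.697, 0.717, -0.0]
force: [-1.6, -3.0, 2.0]
gripper_width: 0.11
```

Call:
jog_arm(targets=[[[0,0,0.0153,0.004,0,0,0],[0,0,0,0,0,0,0]]])

```text
time_s: 7.1
position: [0.7239, 0.085, 0.1448]
tool_rot: [0.002, 0.697, 0.717, 0.001]
force: [2.8, -4.2, 3.2]
gripper_width: 0.113
```

Run:
```python
from box import *
T=pose();print(T[:3,3],arm.get_obs()["gripper_width"],arm.get_obs()["force"])
p=arm.read_camera("scene");save(p,"e1",(225,150),70,5)
```

```text
[0.72389363 0.0849808  0.14477792] 0.11346030324145451 [ 2.75676222 -4.24965036  3.21250991]
```

View pics/e1.png

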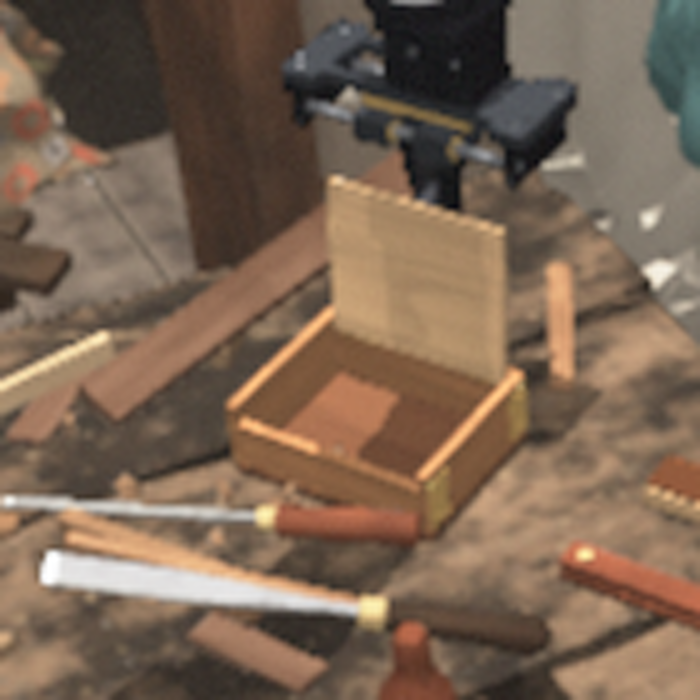

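The flap stands upright, with the underside facing the camera and the tab gripper behind it. The tab moved 156 mm in x and 85 mm up, which matches the 1.65 rad stop. I'll release and go to look at the stones.

Call:
jog_arm(targets=[[[0.5,0,0,0,0,0,0],[0.5,0,0,0,0,0,0],[0.5,0,0,0,0,0,0],[0.5,0,0,0,0,0,0],[0.5,0,0,0,0,0,0],[1,0,0,-0.03,0,0,0],[1,0,0,-0.045,0,0,0],[1,0,0,-0.045,0,0,0],[1,0,0,0,0,0,0]]])

```text
time_s: 8.05
position: [0.725, 0.0866, 0.2728]
tool_rot: [0.004, 0.697, 0.717, 0.006]
force: [0.5, 0.1, 0.8]
gripper_width: 0.776
```

Run:
```python
from box import *
plan([(.56,-.38,.28,0.0)])
p=arm.read_camera("scene");save(p,"e2",(225,150),70,5)
```

```text
at [0.725  0.0866 0.2728] yaw 1.6
-> (0.56, -0.38, 0.28, 0.0) rows 12
[-0.0385, -0.0149, -0.0009, 0.001, -0.001, 0.133]
[-0.0401, -0.0096, -0.0008, 0.001, -0.001, 0.133]
[-0.041, -0.0042, -0.0008, 0.001, -0.001, 0.133]
[-0.0412, 0.0012, -0.0007, 0.001, -0.001, 0.133]
[-0.0407, 0.0067, -0.0007, 0.001, -0.001, 0.133]
[-0.0394, 0.012, -0.0007, 0.001, -0.001, 0.134]
[-0.0375, 0.0172, -0.0007, 0.001, -0.001, 0.133]
[-0.0349, 0.022, -0.0006, 0.001, -0.001, 0.134]
[-0.0316, 0.0265, -0.0006, 0.0, -0.001, 0.133]
[-0.0278, 0.0304, -0.0006, 0.001, -0.001, 0.134]
[-0.0236, 0.0339, -0.0006, 0.0, -0.001, 0.133]
[-0.0188, 0.0367, -0.0006, 0.001, 0.0, 0.134]
```

View pics/e2.png

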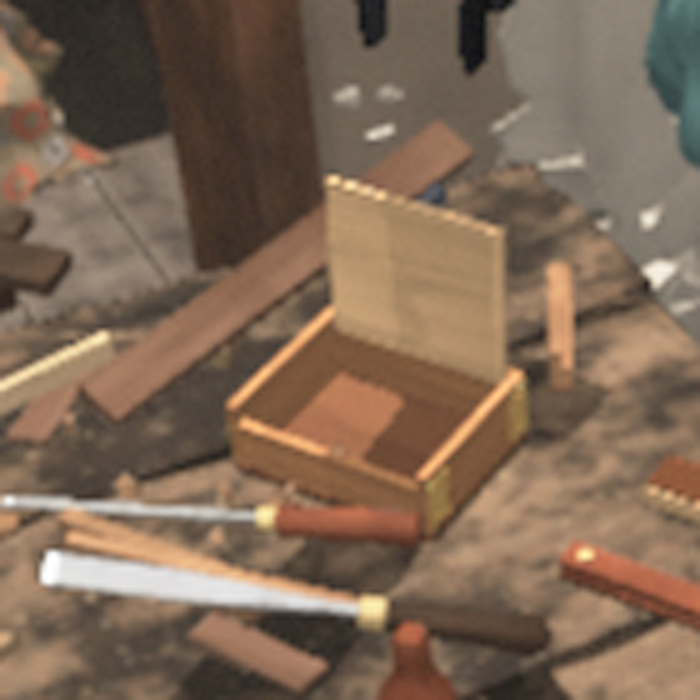

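The flap stays upright and the gripper is clear. Moving over the stones.

Call:
jog_arm(targets=[[[1,-0.0385,-0.015,-0.001,0,0,0.133],[1,-0.04,-0.0095,-0.001,0,0,0.133],[1,-0.041,-0.004,-0.001,0,0,0.133],[1,-0.041,0.001,-0.001,0,0,0.133],[1,-0.041,0.0065,-0.001,0,0,0.133],[1,-0.0395,0.012,-0.001,0,0,0.134],[1,-0.0375,0.017,-0.001,0,0,0.133],[1,-0.035,0.022,-0.001,0,0,0.134],[1,-0.0315,0.0265,-0.001,0,0,0.133],[1,-0.028,0.0305,-0.001,0,0,0.134],[1,-0.0235,0.034,0,0,0,0.133],[1,-0.019,0.0365,0,0,0,0.134]]])

```text
time_s: 9.3
position: [0.5547, -0.3809, 0.2727]
tool_rot: [-0.001, 1.0, -0.003, -0.001]
force: [0.8, -0.3, 0.5]
gripper_width: 0.999
```

Call:
jog_arm(targets=[[[1,0,0,0,0,0,0],[1,0,0,0,0,0,0],[1,0,0,0,0,0,0]]])

```text
time_s: 9.6
position: [0.5564, -0.3783, 0.273]
tool_rot: [-0.001, 1.0, 0.001, -0.001]
force: [0.1, 0.0, -0.3]
gripper_width: 1.002
```

Run:
```python
from box import *
T=pose();print(T.round(4));p=arm.read_camera("wrist");save(p,"f1",None,None,1.4)
for n,z in dict(large_stone_mid=.016,small_stone_mid=.016,bevel_mid=.018,plane=.03).items():
    for r in arm.masks_of(p,n)[:2]:
        print(n,round(r["confidence"],2),np.round(r["pixel"]),*rect(p,r["pixels"],z,T))
```

```text
[[ 1.      0.0025 -0.0011  0.5564]
 [ 0.0025 -1.      0.0021 -0.3783]
 [-0.0011 -0.0021 -1.      0.273 ]
 [ 0.      0.      0.      1.    ]]
large_stone_mid 0.73 [142. 320.] [ 0.60386481 -0.32846976] [96.3 51.5] 1.559
small_stone_mid 0.95 [146. 250.] [ 0.50253119 -0.33039914] [75.1 36.2] -1.404
bevel_mid 0.83 [ 30. 314.] [ 0.59428748 -0.18715999] [71.  23.9] -1.549
plane 0.76 [231. 235.] [ 0.47014236 -0.45190939] [146.2  54.5] 0.018
```

View pics/f1.png

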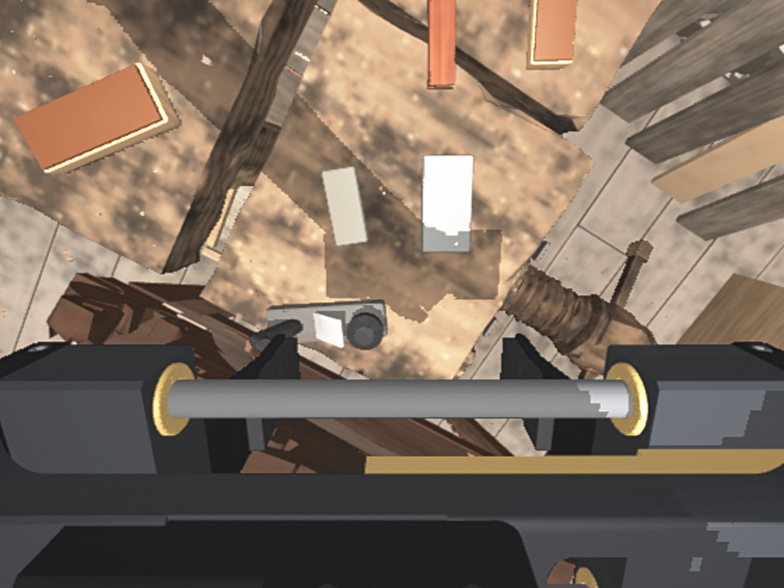

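Wrist sizes match: large stone 96 x 51 mm at (320,142), small stone 75 x 36 mm at (250,146). The plane is at (235,231). I'll hover over the large stone.

```bash
python3 -c "
from box import *
plan([(.603,-.3287,.10,-0.01)])"
```

```text
at [ 0.5565 -0.379   0.274 ] yaw 0.002
-> (0.603, -0.3287, 0.1, -0.01) rows 4
4 x [0.0116, -0.0125, 0.0435, 0.0, 0.0, 0.003]  last [0.0116, -0.0126, 0.0436, -0.001, 0.0, 0.003]
```

Call:
jog_arm(targets=[[[1,0.0116,-0.0125,0.0435,0,0,0.003],[1,0.0116,-0.0125,0.0435,0,0,0.003],[1,0.0116,-0.0125,0.0435,0,0,0.003],[1,0.0116,-0.0125,0.0435,0,0,0.003],[1,0,0,0,0,0,0],[1,0,0,0,0,0,0]]])

```text
time_s: 10.45
position: [0.6025, -0.3304, 0.1006]
tool_rot: [0.0, 1.0, -0.005, -0.0]
force: [-0.3, -1.0, 1.7]
gripper_width: 1.0
```

Run:
```python
from box import *
T=pose();print(T[:3,3]);p=arm.read_camera("wrist");save(p,"f2",None,None,1.4)
for n,z in dict(large_stone_mid=.016).items():
    for r in arm.masks_of(p,n)[:2]:
        print(n,round(r["confidence"],2),np.round(r["pixel"]),*rect(p,r["pixels"],z,T))
        v,u=np.nonzero(r["pixels"]);print(u.min(),u.max(),v.min(),v.max())
```

```text
[ 0.60252385 -0.33041154  0.10057034]
large_stone_mid 0.57 [204. 288.] [ 0.60415192 -0.32723584] [96.6 49.9] -1.554
257 315 156 262
```

View pics/f2.png

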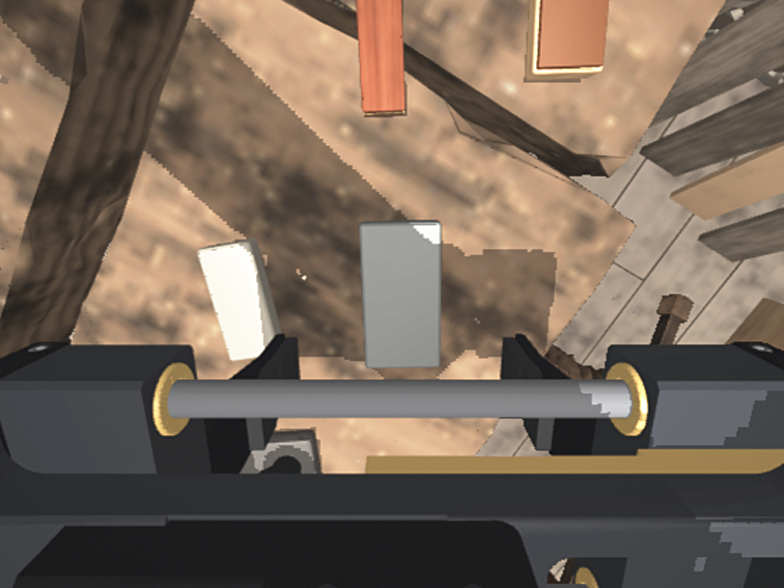

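The large stone is centred between the fingers at (286,210) and measures 96.6 x 49.9 mm. Descending and gripping.

Call:
jog_arm(targets=[[[1,0,-0.003,0.032,0,0,0],[1,0,0,0.033,0,0,0],[1,0,0,0.032,0,0,0],[1,0,0,0,0,0,0],[0,0,0,0,0,0,0],[0,0,0,0,0,0,0],[0,0,0,0,0,0,0],[0,0,0,0,0,0,0],[0,0,0,0,0,0,0],[0,0,0,0,0,0,0],[0,0,0,0,0,0,0],[0,0,0,0,0,0,0]]], force=25)

```text
time_s: 11.75
position: [0.6029, -0.3273, 0.0037]
tool_rot: [-0.0, 1.0, -0.006, 0.0]
force: [-0.3, 0.6, 3.5]
gripper_width: 0.568
```

Call:
jog_arm(targets=[[[0,0,0,0,0,0,0],[0,0,0,0,0,0,0]]])

```text
time_s: 11.95
position: [0.6029, -0.3273, 0.0037]
tool_rot: [-0.0, 1.0, -0.006, 0.0]
force: [-0.8, 1.9, 4.9]
gripper_width: 0.566
```

Gripped: width 0.566 is about 49 mm, against 50 mm for the stone. Lifting and carrying.

```bash
python3 -c "
from box import *
x,y=bw((0,0))
T=pose();T[2,3]+=.12
plan([(x,y,.19,1.602)],T=T)"
```

```text
at [ 0.6029 -0.3273  0.1237] yaw -0.0119
-> (np.float64(0.628), np.float64(0.0842), 0.19, 1.602) rows 12
[0.0017, -0.0343, -0.0055, 0.0, 0.0, -0.134]
[0.0063, -0.0338, -0.0055, 0.0, 0.0, -0.135]
[0.0107, -0.0326, -0.0055, 0.0, 0.0, -0.134]
[0.015, -0.0309, -0.0055, 0.0, 0.0, -0.135]
[0.019, -0.0286, -0.0055, 0.0, 0.0, -0.134]
[0.0227, -0.0258, -0.0055, 0.0, 0.0, -0.135]
[0.026, -0.0225, -0.0055, 0.0, 0.0, -0.134]
[0.0287, -0.0189, -0.0056, 0.0, 0.0, -0.135]
[0.031, -0.0148, -0.0055, 0.0, 0.0, -0.134]
[0.0327, -0.0105, -0.0056, 0.0, 0.0, -0.135]
[0.0339, -0.006, -0.0055, 0.0, 0.0, -0.134]
[0.0343, -0.0015, -0.0056, 0.001, 0.0, -0.135]
```

Call:
jog_arm(targets=[[[0,0,0,-0.02,0,0,0],[0,0,0,-0.05,0,0,0],[0,0,0,-0.05,0,0,0]]])

```text
time_s: 12.25
position: [0.6009, -0.3264, 0.122]
tool_rot: [-0.001, 1.0, -0.006, -0.003]
force: [0.9, -0.4, -2.6]
gripper_width: 0.57
```

Call:
jog_arm(targets=[[[0,0.002,-0.034,-0.006,0,0,-0.134],[0,0.006,-0.034,-0.006,0,0,-0.135],[0,0.011,-0.033,-0.006,0,0,-0.134],[0,0.015,-0.031,-0.006,0,0,-0.135],[0,0.019,-0.029,-0.006,0,0,-0.134],[0,0.023,-0.026,-0.006,0,0,-0.135],[0,0.026,-0.022,-0.006,0,0,-0.134],[0,0.029,-0.019,-0.006,0,0,-0.135],[0,0.031,-0.015,-0.006,0,0,-0.134],[0,0.033,-0.01,-0.006,0,0,-0.135],[0,0.034,-0.006,-0.005,0,0,-0.134],[0,0.034,-0.001,-0.005,0,0,-0.135]]])

```text
time_s: 13.45
position: [0.6281, 0.0863, 0.1921]
tool_rot: [-0.001, 0.694, 0.72, -0.001]
force: [0.4, -0.4, -3.0]
gripper_width: 0.57
```

Call:
jog_arm(targets=[[[0,0,0,0,0,0,0],[0,0,0,0,0,0,0],[0,0,0,0,0,0,0]]])

```text
time_s: 13.75
position: [0.6285, 0.0833, 0.1922]
tool_rot: [-0.0, 0.697, 0.717, -0.001]
force: [0.4, -0.6, -2.9]
gripper_width: 0.571
```

Run:
```python
from box import *
T=pose();print(T.round(4));p=arm.read_camera("wrist");save(p,"g1",None,None,1.4)
r=arm.masks_of(p,"large_stone_mid")
for q in r[:1]: print(q["confidence"],q["pixel"],rect(p,q["pixels"],T[2,3]+.013,T))
p=arm.read_camera("scene");save(p,"g2",(225,150),70,5)
x,y=bw((0,0)); plan([(x,y,.0127,1.602)],T=T)
```

```text
[[-0.0288  0.9996 -0.0019  0.6285]
 [ 0.9996  0.0288 -0.0016  0.0833]
 [-0.0015 -0.0019 -1.      0.1922]
 [ 0.      0.      0.      1.    ]]
0.91 [233.8, 286.6] (array([0.62469458, 0.08402916]), array([88.9, 49.8]), np.float64(0.042))
at [0.6285 0.0833 0.1922] yaw 1.5996
-> (np.float64(0.628), np.float64(0.0842), 0.0127, 1.602) rows 4
4 x [0.0003, 0.0, 0.0449, 0.0, 0.0, -0.001]  last [0.0003, -0.0001, 0.0449, -0.001, 0.001, 0.0]
```

View pics/g1.png

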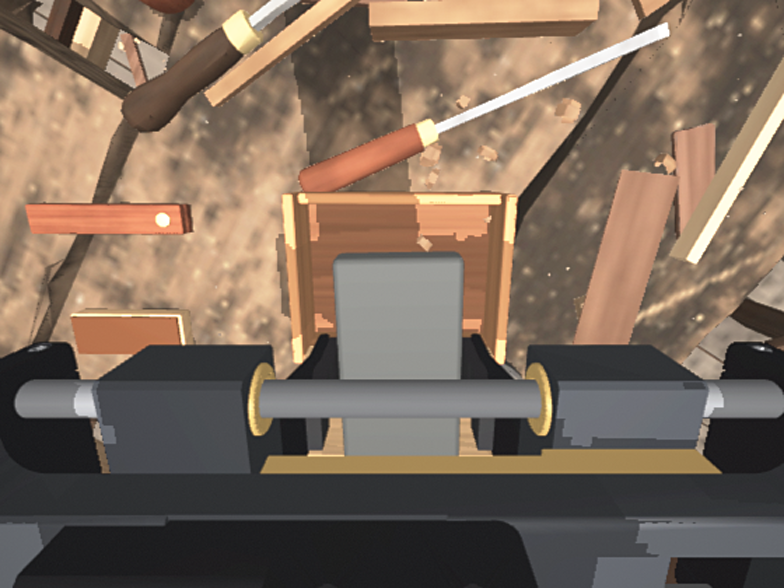

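View pics/g2.png

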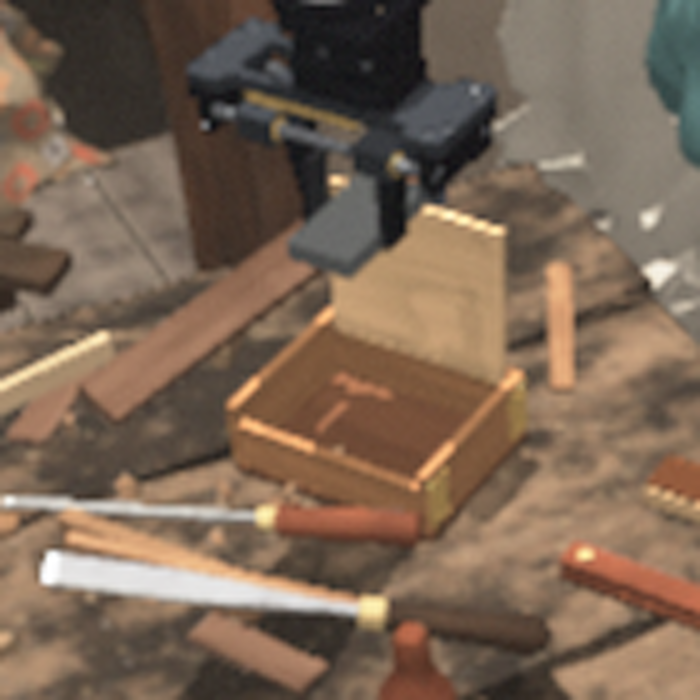

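The stone is held centred over the box, seen in the wrist view with its front edge at row 181. I'll check its offset along the fingers' plane.

Run:
```python
from box import *
T=pose();p=arm.read_camera("wrist")
g=cv2.cvtColor(p["frame"],cv2.COLOR_RGB2GRAY).astype(float)
col=g[165:200,255:320].mean(1);print(165+np.argmax(np.abs(np.diff(col))),np.diff(col).round()[8:24])
Ti=np.linalg.inv(T)
for v in (180,181,182,183): print(v,(Ti[:3,:3]@atz(p,(286,v),T[2,3]+.0123,T)[0]+Ti[:3,3]).round(4))
# box front wall inner top edge
print(g[130:160,270:300].mean(1).round())
```

```text
179 [ -2.  -3.  -1.  -1.  -1.  -4. -21.  -5.   1.   2.  16.  19.  11.   9.
   9.   6.]
180 [ 0.0011 -0.0474 -0.0123]
181 [ 0.0011 -0.0468 -0.0123]
182 [ 0.0011 -0.0463 -0.0123]
183 [ 0.0011 -0.0458 -0.0123]
[134. 134. 134. 134. 134. 134. 103. 108. 162. 186. 188. 191. 189. 188.
 171. 114. 119. 124. 123. 120. 118. 118. 118. 117. 117. 118. 118. 118.
 113. 112.]
```

Run:
```python
from box import *
T=np.mean([pose() for _ in range(3)],0);p=arm.read_camera("wrist")
for v,q in ((137.5,-.065),(144.5,-.057)):
    X=atz(p,(286,v),.046,T)[0];print(X.round(4),"implied BX",X[0]-q*np.cos(BW))
# side walls rims inner edges cols at row v=190, z=.06
g=p["frame"].astype(int);print(g[170,195:232].sum(1)//3);print(g[170,340:375].sum(1)//3)
```

```text
[0.5655 0.0834 0.046 ] implied BX 0.630509332821092
[0.5726 0.0836 0.046 ] implied BX 0.6295315402859116
[193 187 135 122 124 125 124 143 199 225 224 224 225 226 212 175  98  98
  97  94  97 101 102 102  96 105 148 178 177 177 168 116 111 113 114 112
 112]
[112 112 112 113 112 113 113 113 107  99  98  99 105 104 100  98  93  93
 126 195 223 231 228 224 224 217 171  85  88  91  92  90  88  90  89]
```

Call:
jog_arm(targets=[[[0,0.0005,0,0.045,0,0,0],[0,0,0,0.045,0,0,0],[0,0,0,0.044,0,0,0],[0,0,0,0.03,0,0,0],[0,0,0,0.013,0,0,0],[0,0,0,0,0,0,0],[0,0,0,0,0,0,0]]])

```text
time_s: 14.7
position: [0.6305, 0.0857, 0.0177]
tool_rot: [0.001, 0.696, 0.718, 0.001]
force: [0.3, 0.2, -2.2]
gripper_width: 0.574
```

Call:
jog_arm(targets=[[[0,0,0,0.002,0,0,0],[0,0,0,0.001,0,0,0],[0,0,0,0,0,0,0]]])

```text
time_s: 15.0
position: [0.6295, 0.0858, 0.0141]
tool_rot: [0.0, 0.696, 0.718, 0.001]
force: [0.1, 0.5, -2.2]
gripper_width: 0.569
```

Call:
jog_arm(targets=[[[0,0,0,0.001,0,0,0],[0,0,0,0,0,0,0]]])

```text
time_s: 15.2
position: [0.6291, 0.0857, 0.0123]
tool_rot: [-0.0, 0.696, 0.718, 0.0]
force: [0.3, 0.3, -2.2]
gripper_width: 0.574
```

Call:
jog_arm(targets=[[[0,0,0,0.001,0,0,0],[0,0,0,0,0,0,0]]])

```text
time_s: 15.4
position: [0.6292, 0.0858, 0.0119]
tool_rot: [-0.0, 0.696, 0.718, 0.0]
force: [-2.4, -0.5, 3.5]
gripper_width: 0.573
```

Run:
```python
from box import *
T=pose();p=arm.read_camera("wrist");save(p,"g3",(285,190),80,5)
im=cv2.imread("pics/g3.png");cv2.imwrite("pics/g3.png",im[:600])
```

```text
(no output)
```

View pics/g3.png

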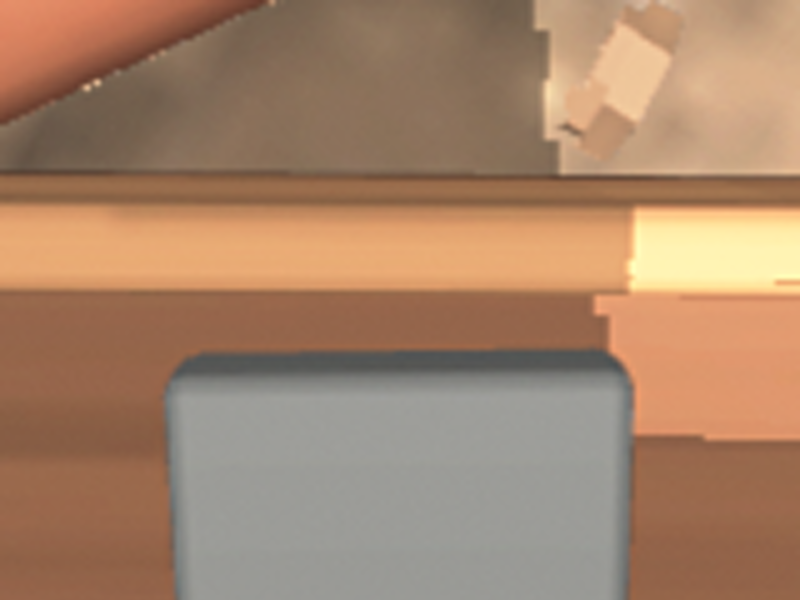

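Run:
```python
from box import *
T=pose();p=arm.read_camera("wrist");save(p,"g4",None,None,1.4)
```

```text
(no output)
```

View pics/g4.png

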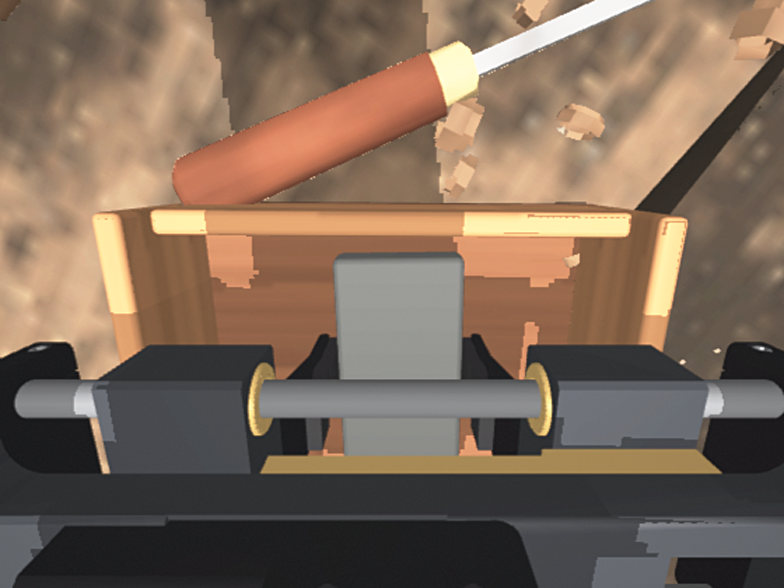

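Contact felt (+3.5 N). The walls' centre (column 391) against the stone's centre (398.5) shows the stone about 2 mm too far to +y. I'll lift slightly, shift and set it down.

Call:
jog_arm(targets=[[[0,0,0,-0.003,0,0,0],[0,-0.002,0,0,0,0,0.006],[0,0,0,0,0,0,0],[0,0,0,0.002,0,0,0],[0,0,0,0.001,0,0,0],[0,0,0,0,0,0,0]]])

```text
time_s: 16.1
position: [0.6293, 0.0835, 0.0119]
tool_rot: [-0.0, 0.698, 0.716, -0.0]
force: [-2.0, -0.3, 5.4]
gripper_width: 0.573
```

Run:
```python
from box import *
T=pose();p=arm.read_camera("wrist");save(p,"g5",None,None,1.4);print(T[:3,3],arm.get_obs()["force"])
```

```text
[0.62925607 0.08348548 0.01193047] [-2.36000896 -0.80949893  5.01363351]
```

View pics/g5.png

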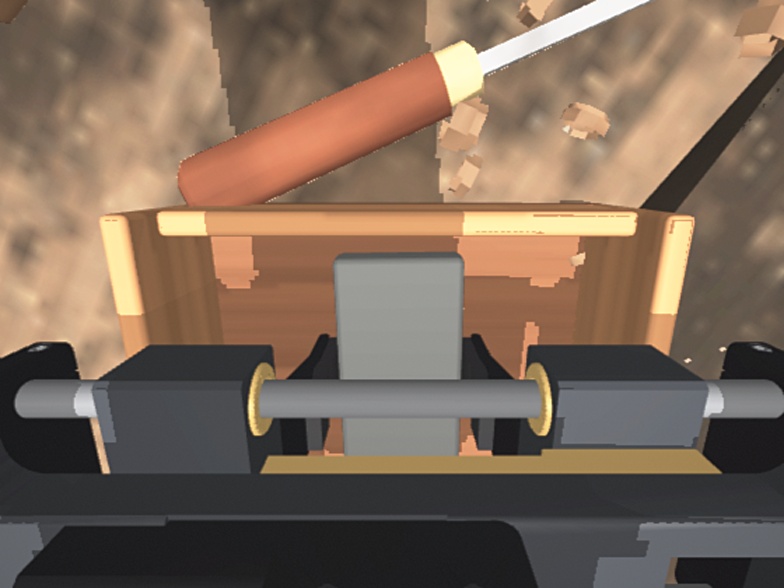

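The rims now centre on column 397.5, the stone on 398.5, and the edges are parallel, so it is centred. Release and fetch the small stone.

Call:
jog_arm(targets=[[[0.9,0,0,0,0,0,0],[0.9,0,0,0,0,0,0],[0.9,0,0,0,0,0,0],[0.9,0,0,0,0,0,0],[0.9,0,0,-0.02,0,0,0],[0.9,0,0,-0.045,0,0,0],[1,0,0,-0.05,0,0,0],[1,0,0,-0.05,0,0,0],[1,0,0,-0.03,0,0,0],[1,0,0,0,0,0,0]]])

```text
time_s: 17.15
position: [0.6323, 0.084, 0.212]
tool_rot: [0.003, 0.698, 0.716, 0.005]
force: [0.4, 0.2, -0.1]
gripper_width: 0.998
```

```bash
sed -i 's/^BX.*/BX,BY,BW=.629,.0836,.026/' box.py
python3 - <<'E'
from box import *
T=pose();p=arm.read_camera("wrist");save(p,"g6",None,None,1.4);print(T[:3,3])
r=arm.masks_of(p,"large_stone_mid")
for q in r[:2]: print(q["confidence"],q["pixel"],rect(p,q["pixels"],.024,T))
plan([(.504,-.33,.13,.167)],T=T)
E
```

```text
[0.63234844 0.08402383 0.21204031]
0.96 [182.8, 285.6] (array([0.63069769, 0.08451464]), array([95.7, 49.4]), np.float64(0.044))
at [0.6323 0.084  0.212 ] yaw 1.5959
-> (0.504, -0.33, 0.13, 0.167) rows 11
[-0.0373, -0.0127, 0.0072, 0.001, -0.001, 0.13]
[-0.0387, -0.0077, 0.0073, 0.001, -0.001, 0.13]
[-0.0393, -0.0026, 0.0073, 0.001, -0.001, 0.13]
[-0.0394, 0.0025, 0.0074, 0.001, -0.001, 0.13]
[-0.0387, 0.0076, 0.0074, 0.001, -0.001, 0.13]
[-0.0374, 0.0125, 0.0074, 0.001, -0.001, 0.13]
[-0.0354, 0.0173, 0.0075, 0.0, 0.0, 0.13]
[-0.0329, 0.0217, 0.0075, 0.001, -0.001, 0.13]
[-0.0298, 0.0258, 0.0075, 0.0, 0.0, 0.13]
[-0.0262, 0.0294, 0.0075, 0.001, -0.001, 0.129]
[-0.0222, 0.0325, 0.0074, 0.0, 0.0, 0.13]
```

View pics/g6.png

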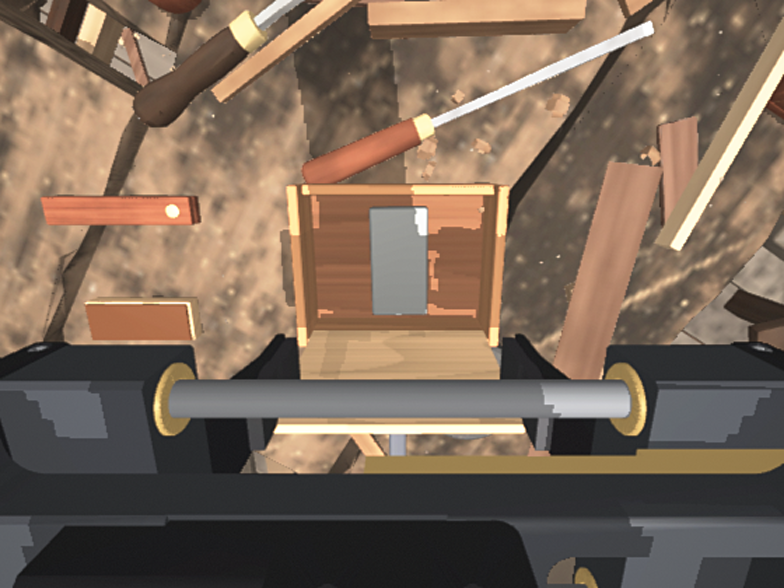

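The large stone lies flat in the box, cols 370–427 and rows 206–314 in the enlarged view, parallel with the walls. Now the small stone.

Call:
jog_arm(targets=[[[1,-0.0375,-0.0125,0.007,0,0,0.13],[1,-0.0385,-0.0075,0.007,0,0,0.13],[1,-0.0395,-0.0025,0.007,0,0,0.13],[1,-0.0395,0.0025,0.0075,0,0,0.13],[1,-0.0385,0.0075,0.0075,0,0,0.13],[1,-0.0375,0.0125,0.0075,0,0,0.13],[1,-0.0355,0.0175,0.0075,0,0,0.13],[1,-0.033,0.0215,0.0075,0,0,0.13],[1,-0.03,0.026,0.0075,0,0,0.13],[1,-0.026,0.0295,0.0075,0,0,0.13],[1,-0.022,0.0325,0.0075,0,0,0.13]]])

```text
time_s: 18.35
position: [0.4991, -0.3314, 0.1228]
tool_rot: [-0.001, 0.997, 0.08, -0.002]
force: [0.8, 0.1, 0.1]
gripper_width: 1.003
```

Call:
jog_arm(targets=[[[1,0,0,0,0,0,0],[1,0,0,0,0,0,0],[1,0,0,0,0,0,0]]])

```text
time_s: 18.65
position: [0.501, -0.3291, 0.1239]
tool_rot: [-0.001, 0.996, 0.084, -0.001]
force: [0.3, -0.9, -0.1]
gripper_width: 1.003
```

Run:
```python
from box import *
T=pose();p=arm.read_camera("wrist");save(p,"i1",None,None,1.4);print(T[:3,3])
r=arm.masks_of(p,"small_stone_mid")
for q in r[:2]:
    c,s,a=rect(p,q["pixels"],.016,T); print(q["confidence"],q["pixel"],c,s,a)
c,s,a=rect(p,r[0]["pixels"],.016,T)
plan([(c[0],c[1],.003,(a+np.pi/2+np.pi/2)%np.pi-np.pi/2)],T=T)
```

```text
[ 0.50099987 -0.3290921   0.1238953 ]
0.94 [203.9, 285.1] [ 0.50129453 -0.32933817] [76.4 33.6] -1.403
at [ 0.501  -0.3291  0.1239] yaw 0.1682
-> (np.float64(0.5012945251464844), np.float64(-0.32933816528320314), 0.003, np.float64(0.16779632679489653)) rows 3
3 x [0.0001, 0.0002, 0.0403, -0.001, 0.001, 0.0]  last [0.0002, 0.0001, 0.0403, 0.0, 0.001, 0.0]
```

View pics/i1.png

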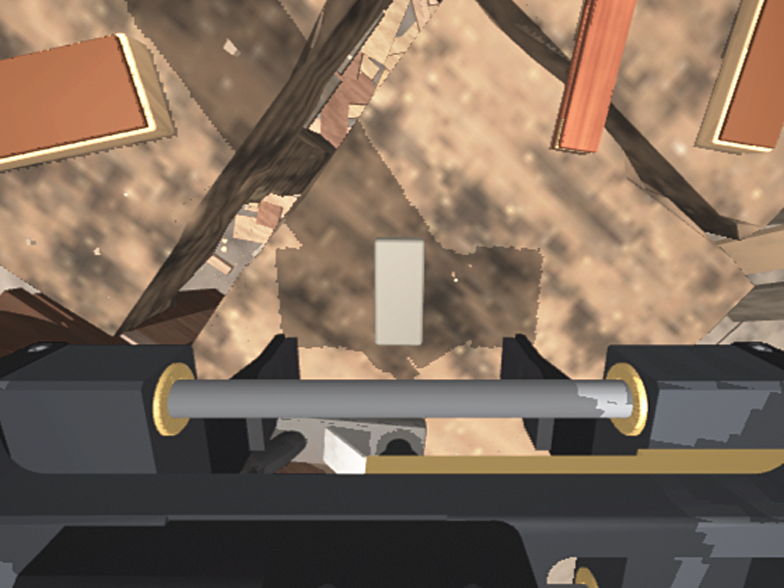

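The small stone (lighter slab, 76 x 34 mm) is centred at (285,209) and aligned with the jaws. Descend and grip.

Call:
jog_arm(targets=[[[1,0,0,0.04,0,0,0],[1,0,0,0.041,0,0,0],[1,0,0,0.04,0,0,0],[0,0,0,0,0,0,0],[0,0,0,0,0,0,0],[0,0,0,0,0,0,0],[0,0,0,0,0,0,0],[0,0,0,0,0,0,0],[0,0,0,0,0,0,0],[0,0,0,0,0,0,0],[0,0,0,0,0,0,0],[0,0,0,0,0,0,0]]])

```text
time_s: 19.95
position: [0.501, -0.3308, 0.0043]
tool_rot: [-0.0, 0.997, 0.083, 0.0]
force: [0.2, -0.4, 2.3]
gripper_width: 0.387
```

Call:
jog_arm(targets=[[[0,0,0,0,0,0,0],[0,0,0,0,0,0,0],[0,0,0,0,0,0,0]]])

```text
time_s: 20.25
position: [0.5009, -0.3308, 0.0043]
tool_rot: [-0.0, 0.997, 0.083, 0.0]
force: [-0.2, -0.1, 3.4]
gripper_width: 0.388
```

Run:
```python
from box import *
T=pose();T[2,3]+=.12
plan([(BX,BY,.2,BW+np.pi/2)],T=T)
```

```text
at [ 0.5009 -0.3308  0.1243] yaw 0.166
-> (0.629, 0.0836, 0.2, 1.5967963267948966) rows 11
[0.0177, -0.0352, -0.0069, 0.0, 0.0, -0.13]
[0.0221, -0.0326, -0.0069, 0.0, 0.0, -0.13]
[0.0262, -0.0295, -0.0069, 0.0, 0.0, -0.13]
[0.0298, -0.0259, -0.0069, 0.0, 0.0, -0.13]
[0.0329, -0.0218, -0.0069, 0.0, 0.0, -0.13]
[0.0354, -0.0173, -0.0069, 0.0, 0.0, -0.13]
[0.0374, -0.0126, -0.0068, 0.0, 0.0, -0.13]
[0.0387, -0.0077, -0.0069, 0.0, 0.0, -0.13]
[0.0393, -0.0026, -0.0068, 0.0, 0.0, -0.13]
[0.0393, 0.0026, -0.0069, 0.0, 0.0, -0.13]
[0.0387, 0.0076, -0.0068, 0.0, 0.0, -0.131]
```

Gripped (0.388 is 33.8 mm). Lift and carry.

Call:
jog_arm(targets=[[[0,0,0,-0.02,0,0,0],[0,0,0,-0.05,0,0,0],[0,0,0,-0.05,0,0,0]]])

```text
time_s: 20.55
position: [0.5, -0.3303, 0.1242]
tool_rot: [-0.001, 0.997, 0.083, -0.002]
force: [1.9, -0.7, -1.6]
gripper_width: 0.388
```

Call:
jog_arm(targets=[[[0,0.0175,-0.035,-0.007,0,0,-0.13],[0,0.022,-0.0325,-0.007,0,0,-0.13],[0,0.026,-0.0295,-0.007,0,0,-0.13],[0,0.03,-0.026,-0.007,0,0,-0.13],[0,0.033,-0.022,-0.007,0,0,-0.13],[0,0.0355,-0.0175,-0.007,0,0,-0.13],[0,0.0375,-0.0125,-0.007,0,0,-0.13],[0,0.0385,-0.0075,-0.007,0,0,-0.13],[0,0.0395,-0.0025,-0.007,0,0,-0.13],[0,0.0395,0.0025,-0.007,0,0,-0.13],[0,0.0385,0.0075,-0.007,0,0,-0.13]]])

```text
time_s: 21.65
position: [0.6287, 0.0852, 0.201]
tool_rot: [-0.0, 0.696, 0.718, -0.0]
force: [1.1, 1.1, -2.9]
gripper_width: 0.387
```

Call:
jog_arm(targets=[[[0,0,0,0,0,0,0],[0,0,0,0,0,0,0],[0,0,0,0,0,0,0]]])

```text
time_s: 21.95
position: [0.6283, 0.0819, 0.2006]
tool_rot: [-0.0, 0.699, 0.715, -0.001]
force: [-0.2, -0.6, -1.7]
gripper_width: 0.388
```

Run:
```python
from box import *
T=pose();p=arm.read_camera("wrist");save(p,"j1",None,None,1.4);print(T[:3,3])
for n,z in (("small_stone_mid",T[2,3]+.0117),("large_stone_mid",.024)):
  for q in arm.masks_of(p,n)[:2]: print(n,q["confidence"],q["pixel"],rect(p,q["pixels"],z,T))
plan([(BX,BY,.0293,BW+np.pi/2)],T=T)
```

```text
[0.62825719 0.08190757 0.20055043]
small_stone_mid 0.87 [239.8, 284.9] (array([0.62706952, 0.0825986 ]), array([78.1, 34.4]), np.float64(0.012))
small_stone_mid 0.29 [189.9, 306.5] (array([0.6139035 , 0.08309952]), array([110.2,  82.9]), np.float64(0.033))
large_stone_mid 0.87 [169.4, 288.5] (array([0.60680994, 0.08371882]), array([49.4, 47.9]), np.float64(-1.527))
large_stone_mid 0.75 [185.3, 308.6] (array([0.68850061, 0.0846776 ]), array([246.8, 185.5]), np.float64(0.023))
at [0.6283 0.0819 0.2006] yaw 1.5935
-> (0.629, 0.0836, 0.0293, 1.5967963267948966) rows 4
4 x [0.0005, 0.0003, 0.0428, 0.0, 0.0, -0.001]  last [0.0004, 0.0002, 0.0428, 0.0, 0.0, 0.0]
```

View pics/j1.png

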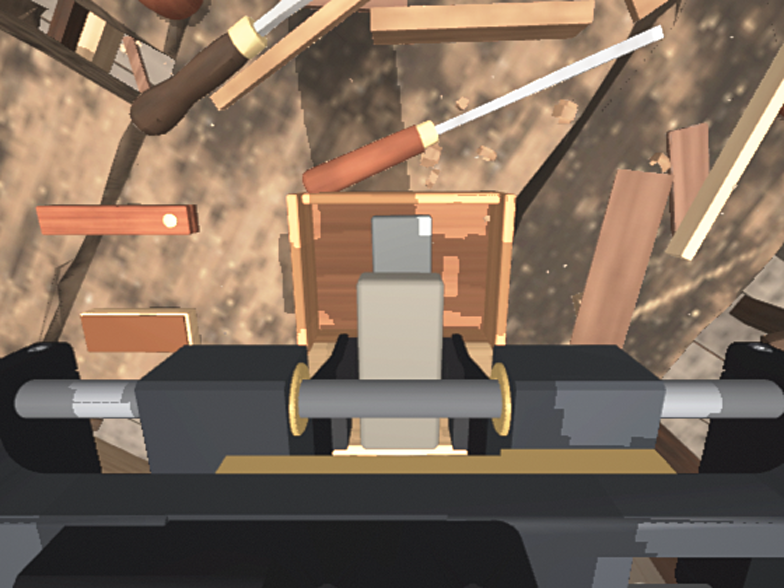

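The small stone is held over the large one. It is centred on col 400 against the large stone's 402, so it needs about +1.5 mm. Descending most of the way, then checking.

Call:
jog_arm(targets=[[[0,0.0015,0.0005,0.045,0,0,-0.002],[0,0,0,0.045,0,0,0],[0,0,0,0.045,0,0,0],[0,0,0,0.03,0,0,0],[0,0,0,0,0,0,0],[0,0,0,0,0,0,0],[0,0,0,0,0,0,0]]])

```text
time_s: 22.8
position: [0.6309, 0.085, 0.0384]
tool_rot: [0.001, 0.698, 0.716, 0.002]
force: [-0.3, -0.3, -0.5]
gripper_width: 0.387
```

Run:
```python
from box import *
T=pose();p=arm.read_camera("wrist");save(p,"j2",None,None,1.4);print(T[:3,3],arm.get_obs()["tool_rot"])
```

```text
[0.63087231 0.08498184 0.03844951] [0.00116592 0.69759699 0.71648742 0.0016926 ]
```

View pics/j2.png

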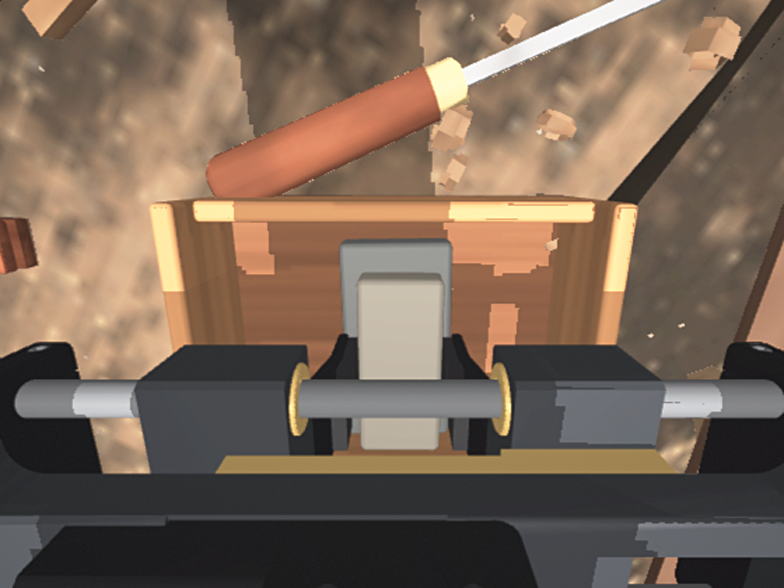

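Run:
```python
from box import *
T=pose();p=arm.read_camera("wrist");save(p,"j3",(285,190),50,7)
im=cv2.imread("pics/j3.png");cv2.imwrite("pics/j3.png",im[70:560])
Ti=np.linalg.inv(T)
for v in (170,172,174,176): print("large",v,(Ti[:3,:3]@atz(p,(283,v),.024,T)[0]+Ti[:3,3])[1].round(4))
for v in (194,196,198,200): print("small",v,(Ti[:3,:3]@atz(p,(283,v),T[2,3]+.0117,T)[0]+Ti[:3,3])[1].round(4))
```

```text
large 170 -0.0487
large 172 -0.0475
large 174 -0.0463
large 176 -0.0451
small 194 -0.0398
small 196 -0.0388
small 198 -0.0377
small 200 -0.0366
```

View pics/j3.png

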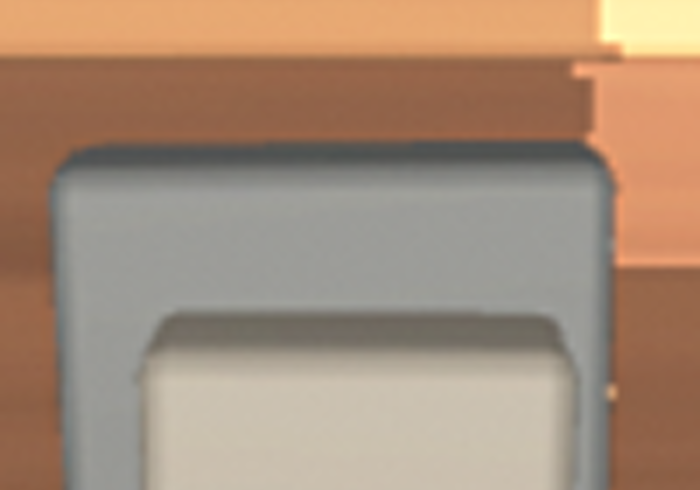

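Front edges are 10 mm apart as they should be. The small stone sits 1.9 mm too far to +y and is about 0.012 rad off the large one. I'll correct both and lower to contact.

Call:
jog_arm(targets=[[[0,-0.0019,0,0.003,0,0,-0.011],[0,0,0,0.003,0,0,0],[0,0,0,0.001,0,0,0],[0,0,0,0,0,0,0]]])

```text
time_s: 23.3
position: [0.629, 0.0833, 0.029]
tool_rot: [-0.0, 0.693, 0.72, -0.0]
force: [0.4, 0.0, -1.3]
gripper_width: 0.387
```

Call:
jog_arm(targets=[[[0,0,0,0.001,0,0,0],[0,0,0,0.001,0,0,0],[0,0,0,0,0,0,0]]])

```text
time_s: 23.6
position: [0.6293, 0.0833, 0.0287]
tool_rot: [-0.0, 0.693, 0.72, 0.0]
force: [-4.1, -0.4, 8.0]
gripper_width: 0.388
```

Call:
jog_arm(targets=[[[0,0,0,0.001,0,0,0],[0,0,0,0,0,0,0]]])

```text
time_s: 23.8
position: [0.6293, 0.0833, 0.0286]
tool_rot: [-0.0, 0.693, 0.72, 0.0]
force: [-6.1, -1.8, 14.6]
gripper_width: 0.386
```

Run:
```python
from box import *
T=pose();p=arm.read_camera("wrist");save(p,"j4",(285,190),50,7);print(T[:3,3],arm.get_obs()["force"])
im=cv2.imread("pics/j4.png");cv2.imwrite("pics/j4.png",im[70:560])
```

```text
[0.62927378 0.08333172 0.02864417] [-5.87522328 -1.19694158 13.8589027 ]
```

View pics/j4.png

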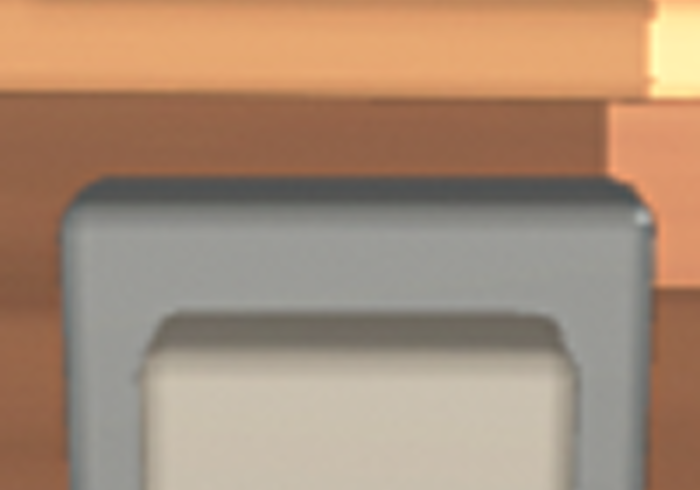

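They're aligned: centres at 358.5 and 359.5, edges parallel, and contact felt. Ease off, release and rise.

Call:
jog_arm(targets=[[[0,0,0,-0.002,0,0,0],[0.6,0,0,0,0,0,0],[0.6,0,0,0,0,0,0],[0.6,0,0,0,0,0,0],[0.6,0,0,0,0,0,0],[0.6,0,0,-0.02,0,0,0],[0.6,0,0,-0.05,0,0,0],[0.6,0,0,-0.05,0,0,0],[0.6,0,0,-0.05,0,0,0],[0.6,0,0,-0.05,0,0,0],[0.6,0,0,0,0,0,0],[0.6,0,0,0,0,0,0]]])

```text
time_s: 25.05
position: [0.6298, 0.0833, 0.2496]
tool_rot: [0.001, 0.693, 0.72, 0.001]
force: [-0.3, -0.6, -1.1]
gripper_width: 0.6
```

Run:
```python
from box import *
T=pose();p=arm.read_camera("wrist");save(p,"k1",(285,170),60,6);print(T[:3,3])
im=cv2.imread("pics/k1.png");cv2.imwrite("pics/k1.png",im[:600])
for n,z in (("small_stone_mid",.04),("large_stone_mid",.024)):
  for q in arm.masks_of(p,n)[:1]: print(n,q["confidence"],q["pixel"],rect(p,q["pixels"],z,T))
plan([(BX+.1,BY,.26,BW+np.pi/2)],T=T)
```

```text
[0.62980611 0.08334325 0.24957888]
small_stone_mid 0.89 [186.1, 286.9] (array([0.63028821, 0.08438689]), array([77.4, 32.8]), np.float64(0.05))
large_stone_mid 0.94 [173.3, 273.6] (array([0.62999701, 0.08473218]), array([96.6, 51.1]), np.float64(0.038))
at [0.6298 0.0833 0.2496] yaw 1.609
-> (0.729, 0.0836, 0.26, 1.5967963267948966) rows 3
3 x [-0.0012, 0.0331, -0.0034, 0.001, 0.0, 0.004]  last [-0.0009, 0.0331, -0.0034, 0.001, -0.001, 0.004]
```

View pics/k1.png

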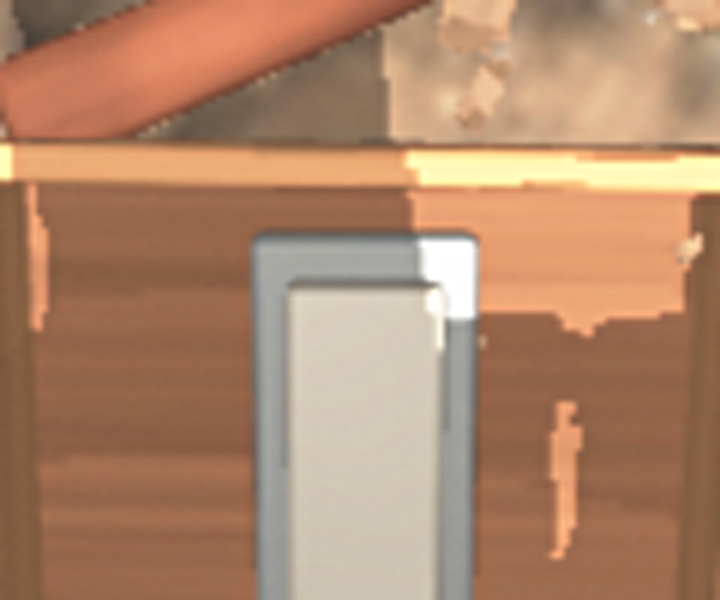

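The stones are stacked and parallel, with centres measured at (0.6303, 0.0844) and (0.6300, 0.0847). Now regrip the tab behind the flap and shut it.

Run:
```python
from box import *
plan([(.7237,.0848,.262,1.602),(.7237,.0848,.1448,1.602)])
```

```text
at [0.6281 0.0832 0.2461] yaw 1.6091
-> (0.7237, 0.0848, 0.262, 1.602) rows 3
3 x [-0.0007, 0.0318, -0.0054, -0.001, 0.0, 0.002]  last [-0.0006, 0.0318, -0.0054, -0.002, 0.001, 0.002]
-> (0.7237, 0.0848, 0.1448, 1.602) rows 3
3 x [0.0, 0.0, 0.0391, 0.0, 0.0, 0.0]  last [0.0, 0.0, 0.039, 0.0, 0.0, 0.0]
```

Call:
jog_arm(targets=[[[0.6,-0.0006,0.0315,-0.0055,0,0,0.002],[0.6,-0.0006,0.0315,-0.0055,0,0,0.002],[0.6,-0.0006,0.0315,-0.005,0,0,0.002],[0.6,0,0,0,0,0,0],[0.6,0,0,0,0,0,0],[0.6,0,0,0,0,0,0]]])

```text
time_s: 25.8
position: [0.7225, 0.0849, 0.2627]
tool_rot: [-0.001, 0.696, 0.718, -0.001]
force: [0.1, -0.9, -0.6]
gripper_width: 0.599
```

Run:
```python
from box import *
T=pose();print(T[:3,3]);plan([(.7237,.0848,.1448,1.602)])
p=arm.read_camera("wrist");save(p,"l1",None,None,1.4)
```

```text
[0.72246672 0.08492357 0.2627304 ]
at [0.7225 0.0849 0.2627] yaw 1.6031
-> (0.7237, 0.0848, 0.1448, 1.602) rows 3
3 x [-0.0001, 0.0005, 0.0393, -0.001, 0.0, 0.0]  last [-0.0001, 0.0005, 0.0393, -0.001, 0.0, 0.0]
```

View pics/l1.png

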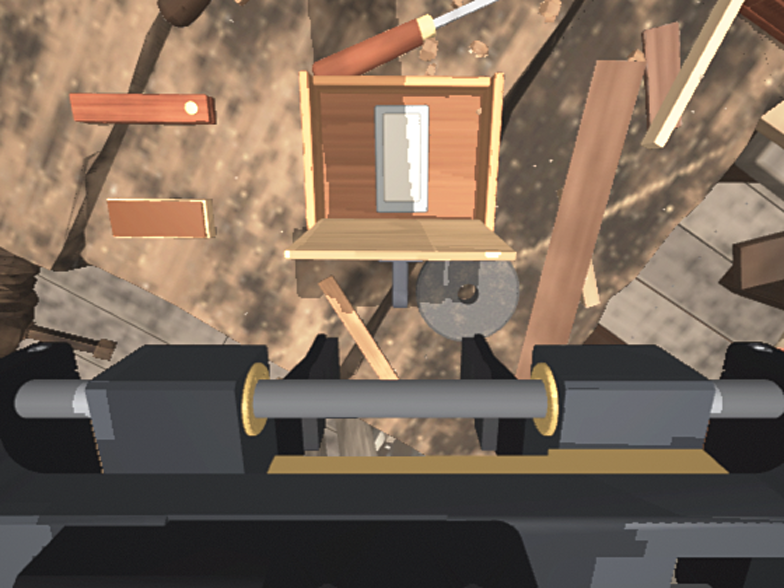

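The stones are concentric at (401,158) and the tab at (400,285) is between the fingers. Descend and pinch.

Call:
jog_arm(targets=[[[0.6,0,0.001,0.039,0,0,0],[0.6,0,0,0.039,0,0,0],[0.6,0,0,0.039,0,0,0],[0.6,0,0,0,0,0,0],[0,0,0,0,0,0,0],[0,0,0,0,0,0,0],[0,0,0,0,0,0,0],[0,0,0,0,0,0,0],[0,0,0,0,0,0,0],[0,0,0,0,0,0,0],[0,0,0,0,0,0,0],[0,0,0,0,0,0,0]]], force=15)

```text
time_s: 27.05
position: [0.725, 0.085, 0.1476]
tool_rot: [0.0, 0.696, 0.718, 0.0]
force: [-0.1, 0.5, 2.0]
gripper_width: 0.113
```

Call:
jog_arm(targets=[[[0,0,0,0,0,0,0],[0,0,0,0,0,0,0],[0,0,0,0,0,0,0]]])

```text
time_s: 27.35
position: [0.725, 0.085, 0.1475]
tool_rot: [0.0, 0.696, 0.718, 0.0]
force: [-0.6, -0.4, 2.8]
gripper_width: 0.116
```

Call:
jog_arm(targets=[[[0,0,-0.0159,-0.0042,0,0,0],[0,0,-0.0163,-0.0019,0,0,0],[0,0,-0.0164,0.0003,0,0,0],[0,0,-0.0162,0.0026,0,0,0],[0,0,-0.0157,0.0048,0,0,0],[0,0,-0.0149,0.0069,0,0,0]]])

```text
time_s: 27.95
position: [0.63, 0.0826, 0.1391]
tool_rot: [0.001, 0.696, 0.718, 0.002]
force: [3.7, 1.5, -1.7]
gripper_width: 0.116
```

Call:
jog_arm(targets=[[[0,0,-0.0138,0.0089,0,0,0],[0,0,-0.0125,0.0107,0,0,0],[0,0,-0.0109,0.0123,0,0,0],[0,0,-0.0091,0.0137,0,0,0],[0,0,-0.0072,0.0148,0,0,0]]])

```text
time_s: 28.45
position: [0.5768, 0.0813, 0.0785]
tool_rot: [0.001, 0.695, 0.719, 0.002]
force: [2.8, 1.7, -0.1]
gripper_width: 0.113
```

Call:
jog_arm(targets=[[[0,0,-0.003,0.008,0,0,0],[0,0,-0.002,0.007,0,0,0],[0,0,0,0,0,0,0],[0,0,0,0,0,0,0]]])

```text
time_s: 28.85
position: [0.5716, 0.0811, 0.0632]
tool_rot: [-0.0, 0.695, 0.719, 0.001]
force: [3.8, 4.9, -2.8]
gripper_width: 0.116
```

Call:
jog_arm(targets=[[[0,0,-0.001,0.002,0,0,0],[0,0,0,0.001,0,0,0],[0,0,0,0,0,0,0]]])

```text
time_s: 29.15
position: [0.5713, 0.0811, 0.0616]
tool_rot: [0.0, 0.695, 0.719, 0.001]
force: [0.4, 4.5, 5.1]
gripper_width: 0.111
```

Call:
jog_arm(targets=[[[0,0,0,0.001,0,0,0],[0,0,0,0.001,0,0,0],[0,0,0,0,0,0,0]]])

```text
time_s: 29.45
position: [0.5713, 0.0812, 0.0612]
tool_rot: [0.0, 0.695, 0.719, 0.002]
force: [-3.0, 3.3, 16.1]
gripper_width: 0.111
```

The flap seats with 16 N of push. Release, rise, and check.

Call:
jog_arm(targets=[[[0.5,0,0,0,0,0,0],[0.5,0,0,0,0,0,0],[0.5,0,0,0,0,0,0],[0.5,0,0,0,0,0,0],[0.5,0,0,0,0,0,0],[0.5,0,0,-0.03,0,0,0],[1,0,0,-0.05,0,0,0],[1,0,0,-0.05,0,0,0],[1,0,0,-0.01,0,0,0],[1,0,0,0,0,0,0],[1,0,0,0,0,0,0]]])

```text
time_s: 30.55
position: [0.5689, 0.0798, 0.197]
tool_rot: [-0.001, 0.696, 0.718, -0.001]
force: [-1.0, -0.6, 0.0]
gripper_width: 0.868
```

Run:
```python
from box import *
p=arm.read_camera("scene");save(p,"m1",(225,165),70,5)
plan([(.69,-.153,.13,.06)])
```

```text
at [0.5686 0.0798 0.1963] yaw 1.6031
-> (0.69, -0.153, 0.13, 0.06) rows 12
[-0.0197, 0.0095, 0.0055, 0.0, 0.0, 0.129]
[-0.0183, 0.012, 0.0055, 0.0, 0.0, 0.129]
[-0.0166, 0.0142, 0.0055, 0.0, 0.0, 0.129]
[-0.0147, 0.0162, 0.0055, 0.0, 0.0, 0.128]
[-0.0125, 0.018, 0.0055, 0.0, 0.0, 0.129]
[-0.0101, 0.0194, 0.0055, 0.0, 0.001, 0.128]
[-0.0075, 0.0206, 0.0055, 0.0, 0.0, 0.129]
[-0.0048, 0.0214, 0.0055, 0.0, 0.001, 0.128]
[-0.002, 0.0218, 0.0055, 0.0, 0.001, 0.129]
[0.0008, 0.0219, 0.0055, 0.0, 0.0, 0.128]
[0.0036, 0.0216, 0.0055, -0.001, 0.001, 0.129]
[0.0063, 0.0209, 0.0055, 0.0, 0.0, 0.128]
```

View pics/m1.png

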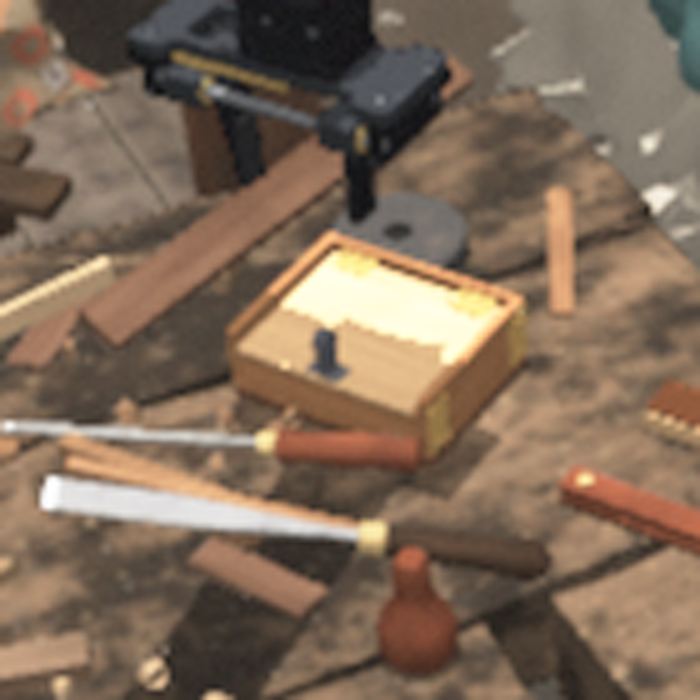

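The scene view shows the flap level and shut, with the tab at about (325,350) in the crop. On to the strop.

Call:
jog_arm(targets=[[[1,-0.0195,0.0095,0.003,0,0,0.129],[1,-0.0185,0.012,0.003,0,0,0.129],[1,-0.0165,0.014,0.003,0,0,0.129],[1,-0.0145,0.016,0.005,0,0,0.128],[1,-0.0125,0.018,0.006,0,0,0.129],[1,-0.01,0.0195,0.006,0,0,0.128],[1,-0.0075,0.0205,0.006,0,0,0.129],[1,-0.005,0.0215,0.006,0,0,0.128],[1,-0.002,0.022,0.007,0,0,0.129],[1,0.001,0.022,0.007,0,0,0.128],[1,0.0035,0.0215,0.007,0,0,0.129],[1,0.0065,0.021,0.007,0,0,0.128]]])

```text
time_s: 31.8
position: [0.6906, -0.1532, 0.1291]
tool_rot: [-0.0, 1.0, 0.027, -0.002]
force: [0.7, -0.8, -0.3]
gripper_width: 0.999
```

Call:
jog_arm(targets=[[[1,0,0,0,0,0,0],[1,0,0,0,0,0,0],[1,0,0,0,0,0,0]]])

```text
time_s: 32.1
position: [0.6911, -0.1512, 0.1314]
tool_rot: [-0.001, 1.0, 0.031, -0.001]
force: [0.3, -0.7, 0.3]
gripper_width: 1.001
```

Run:
```python
from box import *
T=pose();p=arm.read_camera("wrist");save(p,"n1",None,None,1.4);print(T[:3,3])
r=arm.masks_of(p,"strop_mid")
for q in r[:3]:
    c,s,a=rect(p,q["pixels"],.02,T); print(q["confidence"],q["pixel"],c,s,a)
```

```text
[ 0.69107045 -0.15115565  0.1313846 ]
0.7 [205.1, 288.0] [ 0.69419897 -0.15132816] [95.6 37.5] -1.552
```

View pics/n1.png

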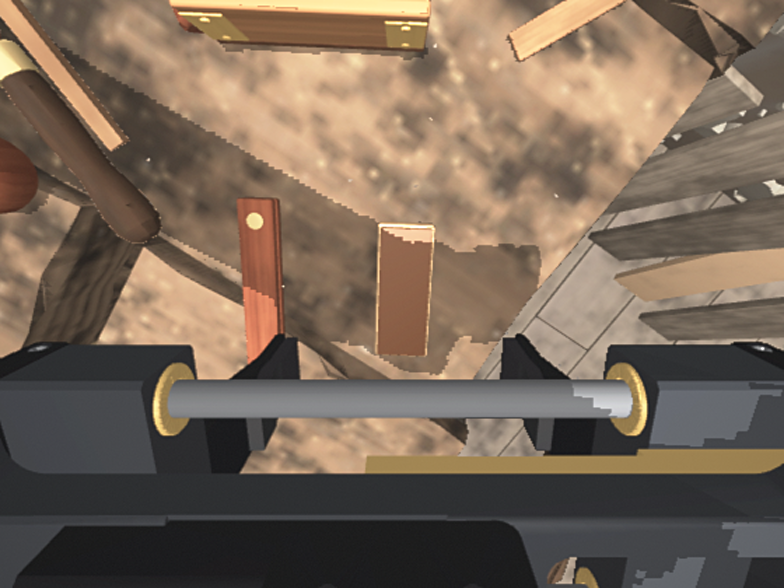

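This confirms the smaller strop: (288,205), 95.6 x 37.5 mm, leather face up. The larger one measured 135 x 52. Align, descend and grip.

Call:
jog_arm(targets=[[[1,0.003,0,0.042,0,0,0.042],[1,0,0,0.042,0,0,0],[1,0,0,0.041,0,0,0],[1,0,0,0,0,0,0],[0,0,0,0,0,0,0],[0,0,0,0,0,0,0],[0,0,0,0,0,0,0],[0,0,0,0,0,0,0],[0,0,0,0,0,0,0],[0,0,0,0,0,0,0],[0,0,0,0,0,0,0],[0,0,0,0,0,0,0]]], force=20)

```text
time_s: 33.4
position: [0.6946, -0.1525, 0.0074]
tool_rot: [-0.0, 1.0, 0.009, -0.0]
force: [-1.0, 0.1, 0.3]
gripper_width: 0.43
```

Call:
jog_arm(targets=[[[0,0,0,0,0,0,0],[0,0,0,0,0,0,0],[0,0,0,0,0,0,0]]])

```text
time_s: 33.7
position: [0.6945, -0.1524, 0.0074]
tool_rot: [-0.0, 1.0, 0.009, -0.0]
force: [-1.0, 0.3, 2.4]
gripper_width: 0.435
```

Run:
```python
from box import *
T=pose();print(T[:3,3]);T[2,3]+=.12
x,y=bw((.0035,0));print(x,y)
plan([(x,y,.18,BW)],T=T)
```

```text
[ 0.69453559 -0.15244843  0.00736012]
0.6324988170666408 0.08369098974767986
at [ 0.6945 -0.1524  0.1274] yaw 0.0181
-> (np.float64(0.6324988170666408), np.float64(0.08369098974767986), 0.18, 0.026) rows 6
6 x [-0.0096, -0.0395, -0.0088, 0.0, 0.0, -0.001]  last [-0.0094, -0.0396, -0.0088, 0.0, 0.0, -0.002]
```

Gripped (37.8 mm). Carrying over the box.

Call:
jog_arm(targets=[[[0,0,0,-0.02,0,0,0],[0,0,0,-0.05,0,0,0],[0,0,0,-0.05,0,0,0],[0,-0.0095,-0.0395,-0.008,0,0,-0.0015],[0,-0.0095,-0.0395,-0.008,0,0,-0.0015],[0,-0.0095,-0.0395,-0.008,0,0,-0.0015],[0,-0.0095,-0.0395,-0.008,0,0,-0.0015],[0,-0.0095,-0.0395,-0.008,0,0,-0.0015],[0,-0.0095,-0.0395,-0.008,0,0,0],[0,0,0,0,0,0,0],[0,0,0,0,0,0,0],[0,0,0,0,0,0,0]]])

```text
time_s: 34.9
position: [0.6325, 0.0815, 0.1751]
tool_rot: [0.001, 1.0, 0.012, -0.0]
force: [0.2, 0.3, -1.1]
gripper_width: 0.435
```

Run:
```python
from box import *
T=pose();p=arm.read_camera("wrist");save(p,"o1",None,None,1.4);print(T.round(4))
for q in arm.masks_of(p,"strop_mid")[:2]:
    c,s,a=rect(p,q["pixels"],T[2,3]+.0126,T); print(q["confidence"],q["pixel"],c,s,a)
x,y=bw((.0035,0));plan([(x,y,.0594,BW)],T=T)
```

```text
[[ 9.997e-01  2.370e-02 -1.000e-04  6.325e-01]
 [ 2.370e-02 -9.997e-01 -1.100e-03  8.150e-02]
 [-1.000e-04  1.100e-03 -1.000e+00  1.751e-01]
 [ 0.000e+00  0.000e+00  0.000e+00  1.000e+00]]
0.69 [235.4, 282.9] [0.6331123  0.08706141] [88.6 36.7] -1.547
at [0.6325 0.0815 0.1751] yaw 0.0237
-> (np.float64(0.6324988170666408), np.float64(0.08369098974767986), 0.0594, 0.026) rows 3
3 x [0.0, -0.0008, 0.0386, 0.0, 0.0, -0.001]  last [0.0, -0.0007, 0.0385, 0.0, 0.0, 0.0]
```

View pics/o1.png

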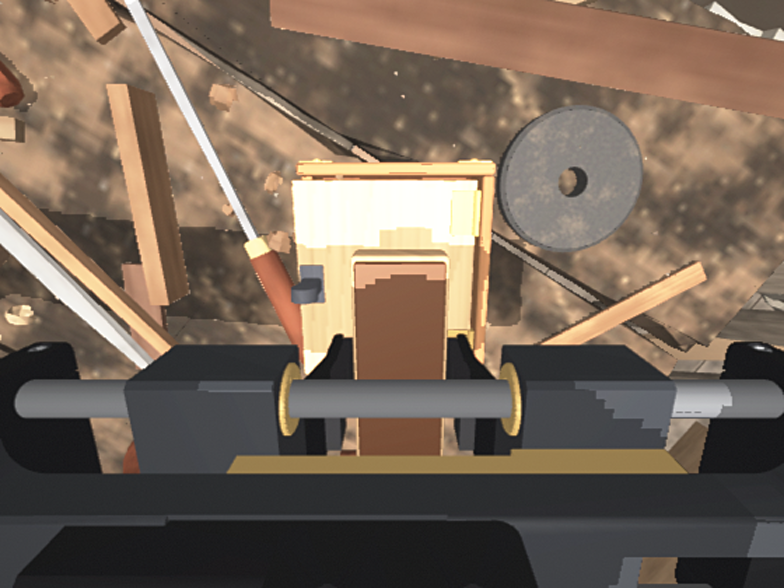

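Run:
```python
from box import *
T=np.mean([pose() for _ in range(1)],0);p=arm.read_camera("wrist");save(p,"o2",(285,185),45,8)
im=cv2.imread("pics/o2.png");cv2.imwrite("pics/o2.png",im[:600])
Ti=np.linalg.inv(T)
for v in (180,182,184,186,188): print(v,"top",(Ti[:3,:3]@atz(p,(285,v),T[2,3]+.0126,T)[0]+Ti[:3,3])[1].round(4),"bot",(Ti[:3,:3]@atz(p,(285,v),T[2,3]-.0074,T)[0]+Ti[:3,3])[1].round(4))
```

```text
180 top -0.0487 bot -0.0452
182 top -0.0477 bot -0.044
184 top -0.0467 bot -0.0429
186 top -0.0456 bot -0.0417
188 top -0.0445 bot -0.0405
```

View pics/o2.png

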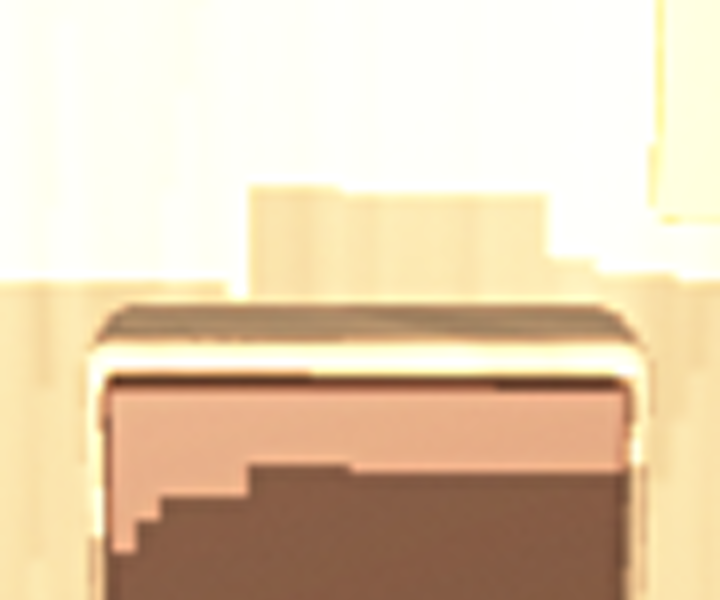

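The strop is centred in the jaws to about 1 mm. Shift −3 mm in tool y and lower to just above the flap.

Call:
jog_arm(targets=[[[0,0,-0.0025,0.035,0,0,-0.002],[0,0,0,0.035,0,0,0],[0,0,0,0.034,0,0,0],[0,0,0,0,0,0,0],[0,0,0,0,0,0,0],[0,0,0,0,0,0,0]]])

```text
time_s: 35.65
position: [0.6342, 0.085, 0.0734]
tool_rot: [-0.0, 1.0, 0.013, 0.002]
force: [-0.4, 0.4, 0.0]
gripper_width: 0.432
```

Run:
```python
from box import *
T=pose();p=arm.read_camera("wrist");save(p,"o3",None,None,1.4);print(T.round(4),arm.get_obs()["force"])
f=lambda q,z: (proj(p,[*bw(q),z],T)[0]*1.4).round()
for n,q,z in [("BL out",(.065,.083),.06),("BL in",(.057,.075),.06),("FL out",(-.065,.083),.06),("tab",(-.06,0),.078),("tabtop rear",(-.051,0),.078),("strop corner F",(.0035-.019,.048),T[2,3]+.0106),("strop corner B",(.0035+.019,.048),T[2,3]+.0106)]: print(n,f(q,z))
```

```text
[[ 9.996e-01  2.650e-02  3.600e-03  6.342e-01]
 [ 2.650e-02 -9.996e-01  4.000e-04  8.500e-02]
 [ 3.600e-03 -3.000e-04 -1.000e+00  7.340e-02]
 [ 0.000e+00  0.000e+00  0.000e+00  1.000e+00]] [ 0.63244171 -0.05473269 -1.52140601]
BL out [544. 161.]
BL in [523. 181.]
FL out [226. 161.]
tab [243. 366.]
tabtop rear [264. 366.]
strop corner F [343. 256.]
strop corner B [444. 256.]
```

View pics/o3.png

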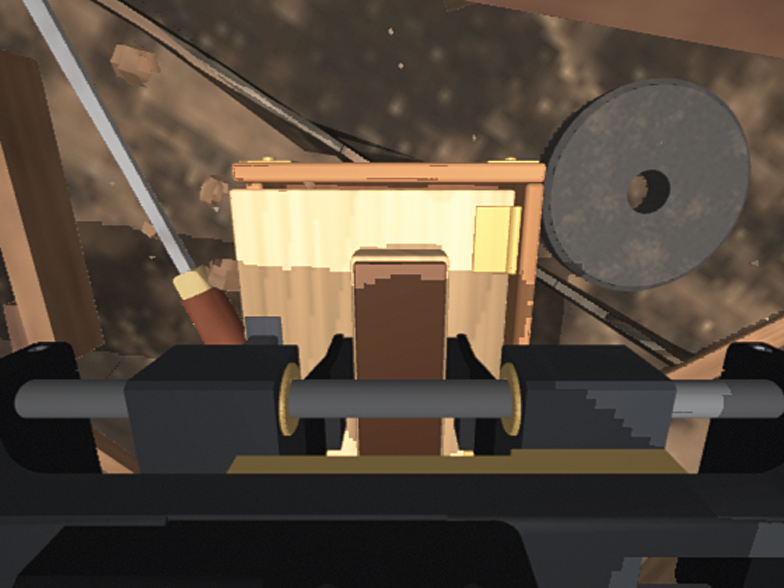

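The strop sits about 1.5 mm too far back: col 399.5 against 395.5 wanted. In y it matches. Correct and lower to contact.

Call:
jog_arm(targets=[[[0,-0.0015,0,0.006,0,0,0],[0,0,0,0.004,0,0,0],[0,0,0,0.001,0,0,0],[0,0,0,0,0,0,0],[0,0,0,0,0,0,0]]])

```text
time_s: 36.2
position: [0.631, 0.0856, 0.0604]
tool_rot: [-0.0, 1.0, 0.014, 0.0]
force: [-0.1, -0.5, -0.8]
gripper_width: 0.435
```

Call:
jog_arm(targets=[[[0,0,0,0.001,0,0,0],[0,0,0,0.001,0,0,0],[0,0,0,0,0,0,0]]])

```text
time_s: 36.5
position: [0.6312, 0.0856, 0.0593]
tool_rot: [-0.0, 1.0, 0.014, 0.0]
force: [-1.3, 0.7, 5.3]
gripper_width: 0.434
```

Run:
```python
from box import *
T=pose();p=arm.read_camera("wrist");save(p,"o4",None,None,1.4);print(T[:3,3])
f=lambda q,z: (proj(p,[*bw(q),z],T)[0]*1.4).round()
for n,q,z in [("BL out",(.065,.083),.06),("BL in",(.057,.075),.06),("tab",(-.06,0),.078),("strop corner F",(.0035-.019,.048),.07),("strop corner B",(.0035+.019,.048),.07)]: print(n,f(q,z))
```

```text
[0.63118896 0.08564438 0.0593062 ]
BL out [565. 162.]
BL in [542. 184.]
tab [237. 384.]
strop corner F [351. 258.]
strop corner B [452. 258.]
```

View pics/o4.png

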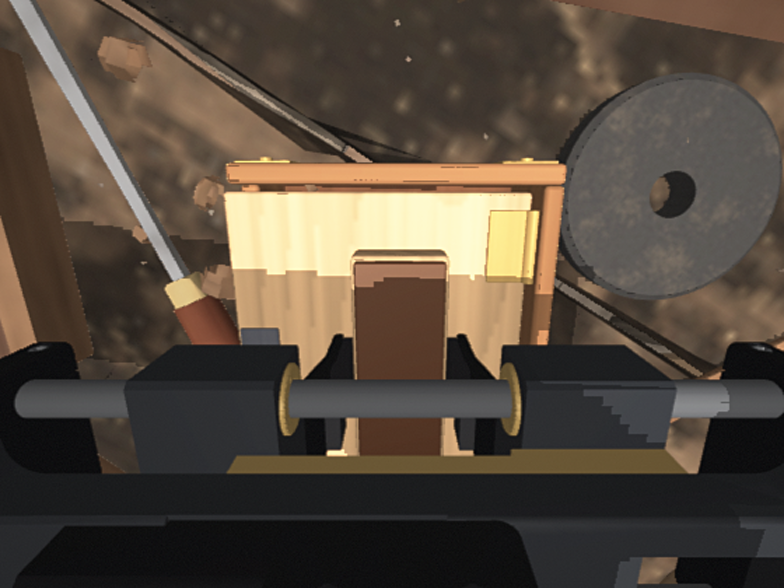

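Box corner prediction (565,162) matches the picture (565,163). The strop is 1 mm short in x, so I'll nudge it, release and rise.

Call:
jog_arm(targets=[[[0,0,0,-0.003,0,0,0],[0,0.001,-0.0005,0,0,0,0],[0,0,0,0.002,0,0,0],[0.6,0,0,0,0,0,0],[0.6,0,0,0,0,0,0],[0.6,0,0,0,0,0,0],[0.6,0,0,-0.02,0,0,0],[0.6,0,0,-0.05,0,0,0],[0.6,0,0,-0.05,0,0,0],[0.6,0,0,-0.03,0,0,0],[1,0,0,0,0,0,0],[1,0,0,0,0,0,0]]])

```text
time_s: 37.75
position: [0.6318, 0.0863, 0.2096]
tool_rot: [-0.0, 1.0, 0.014, 0.0]
force: [-0.2, 0.8, -0.5]
gripper_width: 0.706
```

Run:
```python
from box import *
T=pose();p=arm.read_camera("wrist");save(p,"q1",None,None,1.4);print(T.round(3))
for q in arm.masks_of(p,"strop_mid")[:2]:
    c,s,a=rect(p,q["pixels"],.072,T); print(q["confidence"],q["pixel"],c,s,a, "want",bw((.0035,0)))
f=lambda q,z: (proj(p,[*bw(q),z],T)[0]*1.4).round()
print(f((.065,.083),.06),f((.065,-.083),.06))
plan([(.594,-.157,.12,.02)],T=T)
```

```text
[[ 1.     0.028  0.001  0.632]
 [ 0.028 -1.     0.001  0.086]
 [ 0.001 -0.001 -1.     0.21 ]
 [ 0.     0.     0.     1.   ]]
0.73 [198.7, 285.9] [0.63238281 0.0870033 ] [96.5 38. ] -1.553 want [0.63249882 0.08369099]
[484. 171.] [472. 377.]
at [0.6318 0.0863 0.2096] yaw 0.0276
-> (0.594, -0.157, 0.12, 0.02) rows 6
6 x [-0.0074, 0.0404, 0.0149, 0.0, 0.0, 0.001]  last [-0.0072, 0.0403, 0.0149, -0.001, -0.001, 0.002]
```

View pics/q1.png

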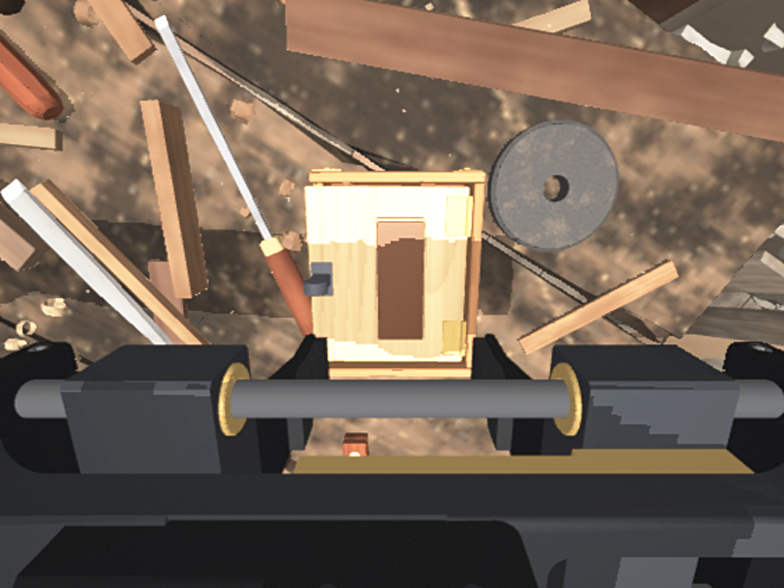

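Run:
```python
from box import *
T=pose();p=arm.read_camera("wrist");save(p,"q2",(285,200),70,6)
im=cv2.imread("pics/q2.png");cv2.imwrite("pics/q2.png",im[60:660]);print("origin",215,140)
f=lambda q,z: ((proj(p,[*bw(q),z],T)[0]-[215,140])*6).round()
for y in (.048,-.048): print("strop",f((.0035-.019,y),.07),f((.0035+.019,y),.07), f((.0035+.019,y),.052))
for y in (.083,.075,-.075,-.083): print("wall y",y,f((.065,y),.06),f((.0,y),.06))
for y in (.072,-.072):print("flap",f((0,y),.052))
```

```text
origin 215 140
strop [319. 105.] [544. 105.] [537.  95.]
strop [326. 633.] [533. 633.] [527. 597.]
wall y 0.083 [ 796. -110.] [ 411. -110.]
wall y 0.075 [793. -60.] [411. -61.]
wall y -0.075 [747. 744.] [411. 743.]
wall y -0.083 [745. 781.] [411. 780.]
flap [411. -44.]
flap [411. 710.]
```

View pics/q2.png

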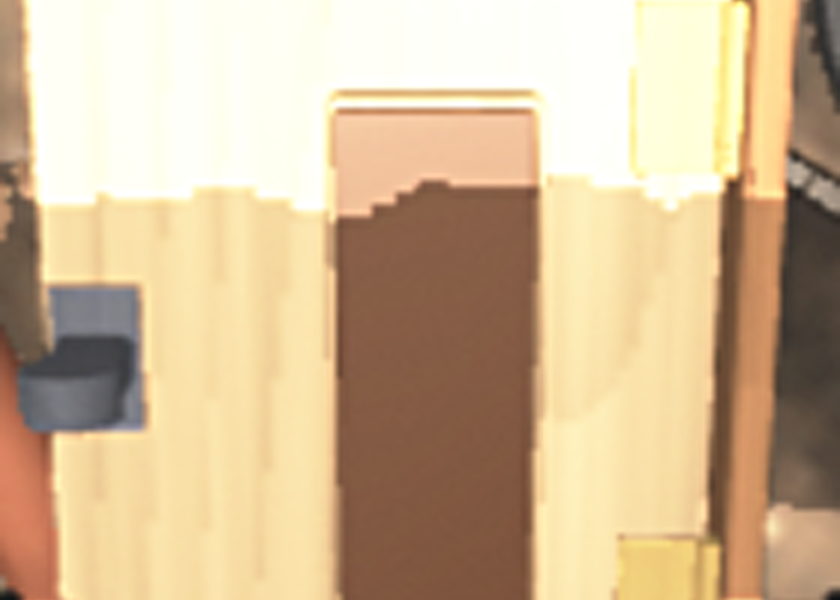

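The strop lies flat and parallel, x within 1 mm, y about 2 mm toward +y, with box corners matching the model. That is acceptable. Now the bevel.

Call:
jog_arm(targets=[[[0.6,-0.0075,0.04,0.01,0,0,0],[0.6,-0.0075,0.04,0.01,0,0,0],[0.6,-0.0075,0.04,0.015,0,0,0],[0.6,-0.007,0.04,0.018,0,0,0],[0.6,-0.007,0.0405,0.018,0,0,0],[0.6,-0.007,0.0405,0.018,0,0,0],[0.6,0,0,0,0,0,0],[0.6,0,0,0,0,0,0],[0.6,0,0,0,0,0,0]]])

```text
time_s: 38.8
position: [0.5953, -0.1543, 0.1197]
tool_rot: [-0.001, 1.0, 0.015, -0.0]
force: [-0.4, 0.3, -0.3]
gripper_width: 0.602
```

Run:
```python
from box import *
T=pose();p=arm.read_camera("wrist");save(p,"r1",None,None,1.4);print(T[:3,3],np.arctan2(T[1,0],T[0,0]))
for q in arm.masks_of(p,"bevel_mid")[:2]:
    c,s,a=rect(p,q["pixels"],.018,T); print(q["confidence"],q["pixel"],c,s,a)
c,s,a=rect(p,arm.masks_of(p,"bevel_mid")[0]["pixels"],.018,T)
Ti=np.linalg.inv(T);print("tool offset",(Ti[:3,:3]@([*c,.018]-T[:3,3])).round(4))
```

```text
[ 0.59532744 -0.15432796  0.11965535] 0.02934875245522494
0.82 [208.3, 282.3] [ 0.59371393 -0.15535567] [123.5  24.7] -1.536
tool offset [-0.0016  0.0011  0.1017]
```

View pics/r1.png

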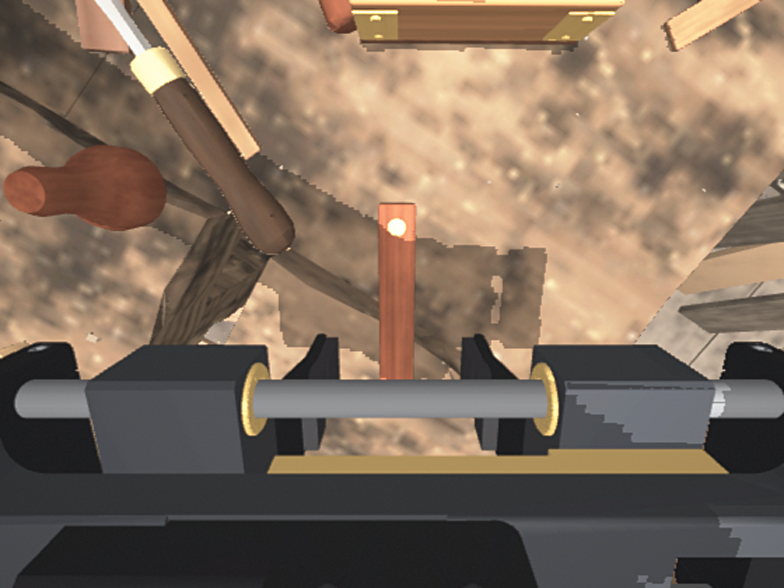

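The bevel (reddish stock, brass rivet at (283,162)) measures 124 x 25 mm, centred at (283,209). Gripping it.

Call:
jog_arm(targets=[[[0.6,-0.0015,0.0015,0.038,0,0,-0.005],[0.6,0,0,0.038,0,0,0],[0.6,0,0,0.038,0,0,0],[0.6,0,0,0,0,0,0],[0,0,0,0,0,0,0],[0,0,0,0,0,0,0],[0,0,0,0,0,0,0],[0,0,0,0,0,0,0],[0,0,0,0,0,0,0],[0,0,0,0,0,0,0],[0,0,0,0,0,0,0],[0,0,0,0,0,0,0]]])

```text
time_s: 40.15
position: [0.5939, -0.1575, 0.0073]
tool_rot: [-0.0, 1.0, 0.016, 0.0]
force: [-1.9, 0.5, 6.7]
gripper_width: 0.271
```

Run:
```python
from box import *
T=pose();print(T[:3,3],arm.get_obs()["gripper_width"]);T[2,3]+=.12
plan([(.6324,.0850,.19,BW)],T=T)
```

```text
[ 0.59386134 -0.15745842  0.00726989] 0.271032591056091
at [ 0.5939 -0.1575  0.1273] yaw 0.0326
-> (0.6324, 0.085, 0.19, 0.026) rows 6
6 x [0.0077, -0.0402, -0.0104, 0.0, 0.0, 0.001]  last [0.0076, -0.0402, -0.0105, -0.001, -0.001, 0.002]
```

Call:
jog_arm(targets=[[[0,0,0,-0.02,0,0,0],[0,0,0,-0.05,0,0,0],[0,0,0,-0.05,0,0,0],[0,0.0075,-0.04,-0.0105,0,0,0.001],[0,0.0075,-0.04,-0.0105,0,0,0.001],[0,0.0075,-0.04,-0.0105,0,0,0.001],[0,0.0075,-0.04,-0.0105,0,0,0.001],[0,0.0075,-0.04,-0.0105,0,0,0.001],[0,0.0075,-0.04,-0.0105,0,0,0.001],[0,0,0,0,0,0,0],[0,0,0,0,0,0,0],[0,0,0,0,0,0,0]]])

```text
time_s: 41.35
position: [0.6307, 0.0822, 0.1887]
tool_rot: [0.001, 1.0, 0.012, -0.001]
force: [-0.5, -0.5, -1.0]
gripper_width: 0.276
```

Run:
```python
from box import *
T=pose();p=arm.read_camera("wrist");save(p,"s1",None,None,1.4);print(T[:3,3],np.arctan2(T[1,0],T[0,0]),arm.get_obs()["gripper_width"])
p2=arm.read_camera("scene");save(p2,"s2",(225,165),70,5)
f=lambda q,z: (proj(p,[*bw(q),z],T)[0]*1.4).round()
print(f((.065,.083),.06),f((.0035,.048),.07))
```

```text
[0.63073528 0.08219539 0.18874346] 0.024747680677847474 0.2722335203903829
[492. 163.] [401. 217.]
```

View pics/s1.png

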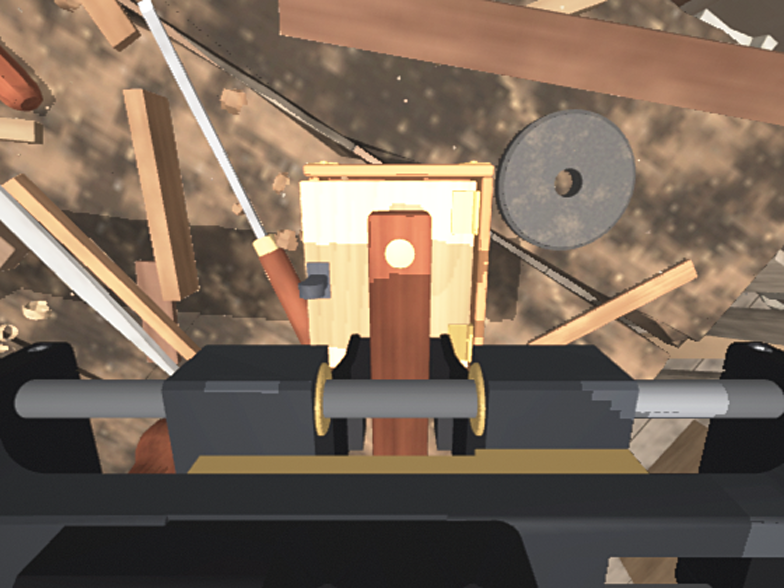

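View pics/s2.png

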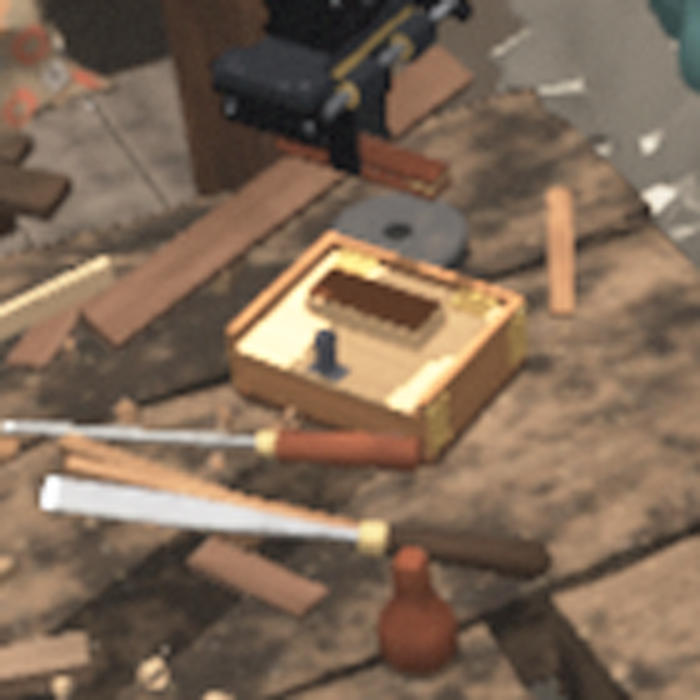

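The bevel is held level and parallel. I'll check its lengthwise offset, then descend most of the way.

Run:
```python
from box import *
T=pose();p=arm.read_camera("wrist");save(p,"s3",(285,165),30,12)
im=cv2.imread("pics/s3.png");cv2.imwrite("pics/s3.png",im[:600])
Ti=np.linalg.inv(T)
for v in (150,152,154,156): print(v,"top",(Ti[:3,:3]@atz(p,(285,v),T[2,3]+.0107,T)[0]+Ti[:3,3])[1].round(4),"bot",(Ti[:3,:3]@atz(p,(285,v),T[2,3]-.0073,T)[0]+Ti[:3,3])[1].round(4))
```

```text
150 top -0.0638 bot -0.0625
152 top -0.0628 bot -0.0614
154 top -0.0618 bot -0.0602
156 top -0.0608 bot -0.0591
```

View pics/s3.png

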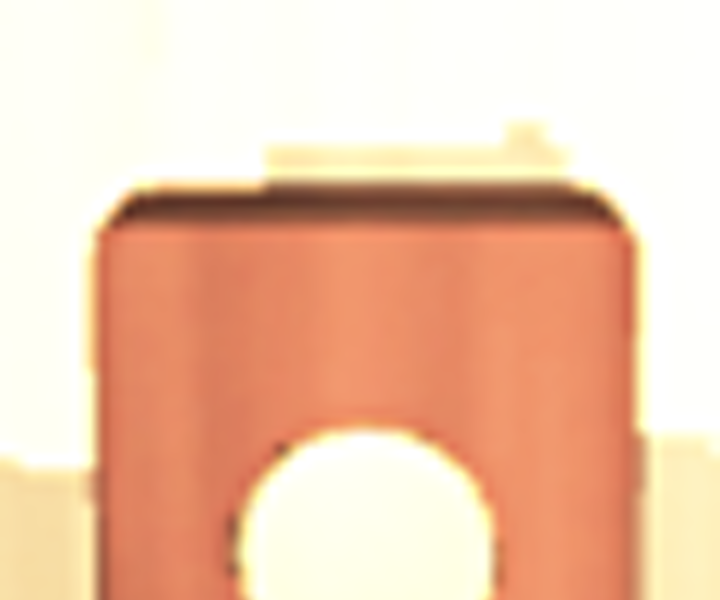

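Call:
jog_arm(targets=[[[0,0.001,-0.002,0.032,0,0,0],[0,0,0,0.034,0,0,0],[0,0,0,0.034,0,0,0],[0,0,0,0,0,0,0],[0,0,0,0,0,0,0],[0,0,0,0,0,0,0]]])

```text
time_s: 42.1
position: [0.634, 0.0852, 0.0915]
tool_rot: [-0.0, 1.0, 0.013, 0.002]
force: [-0.3, -1.1, -1.5]
gripper_width: 0.272
```

Run:
```python
from box import *
T=pose();p=arm.read_camera("wrist");save(p,"s4",None,None,1.4);print(T[:3,3],np.arctan2(T[1,0],T[0,0]),arm.get_obs()["force"])
save(p,"s5",(285,180),50,7)
im=cv2.imread("pics/s5.png");cv2.imwrite("pics/s5.png",im[:600])
f=lambda q,z: (proj(p,[*bw(q),z],T)[0]*1.4).round()
print(f((.065,.083),.06),"strop",f((.0035,.048),.07),"corner crop", ((proj(p,[*bw((.0035,.048)),.07],T)[0]-[235,130])*7).round())
```

```text
[0.63399378 0.08518387 0.09145591] 0.02557030444516303 [-0.45050596  0.16090986 -2.60670506]
[531. 163.] strop [394. 244.] corner crop [327. 308.]
```

View pics/s4.png

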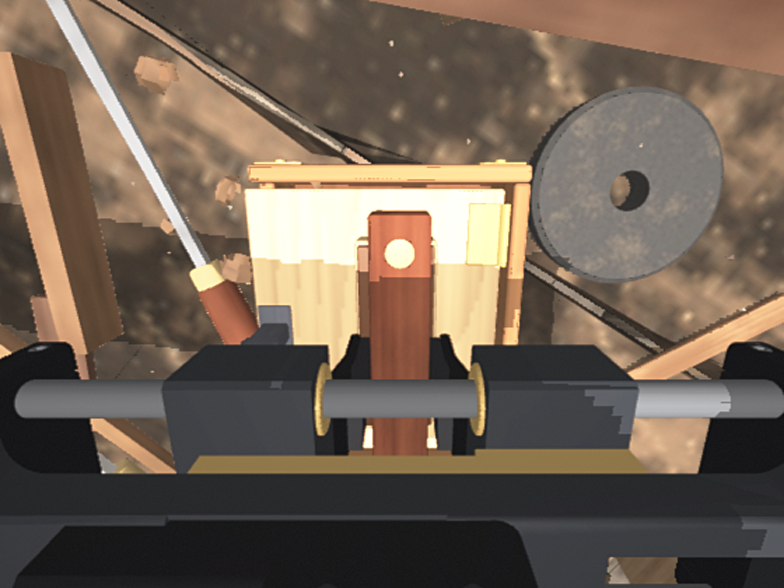

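View pics/s5.png

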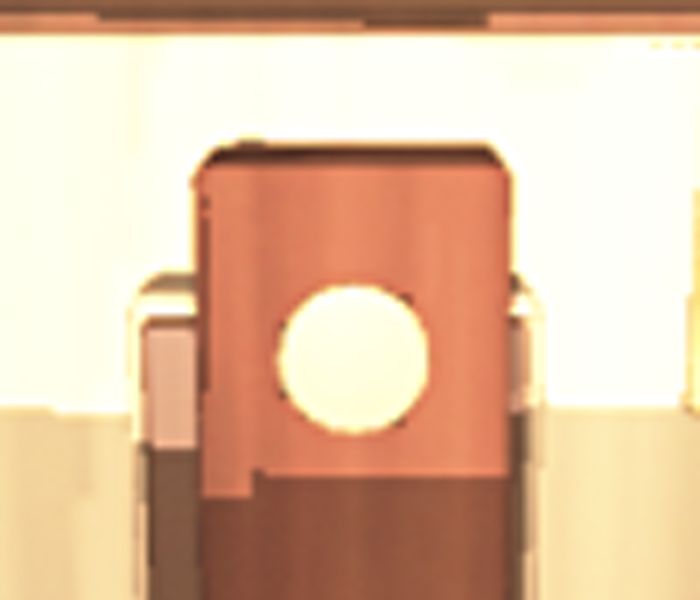

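The bevel is 1.5 mm too far in +x relative to the strop (centres 354 and 337.5 px in the crop) and about 0.7 mm short in y. Correct and lower.

Call:
jog_arm(targets=[[[0,-0.0015,-0.0007,0.004,0,0,0],[0,0,0,0.004,0,0,0],[0,0,0,0.001,0,0,0],[0,0,0,0,0,0,0],[0,0,0,0,0,0,0]]])

```text
time_s: 42.65
position: [0.6309, 0.0864, 0.0803]
tool_rot: [-0.0, 1.0, 0.013, 0.0]
force: [0.0, 0.3, -2.0]
gripper_width: 0.272
```

Call:
jog_arm(targets=[[[0,0,0,0.001,0,0,0],[0,0,0,0.001,0,0,0],[0,0,0,0,0,0,0]]])

```text
time_s: 42.95
position: [0.631, 0.0864, 0.0793]
tool_rot: [-0.0, 1.0, 0.013, 0.0]
force: [-1.3, -0.7, 4.9]
gripper_width: 0.277
```

Run:
```python
from box import *
T=pose();p=arm.read_camera("wrist");print(T[:3,3],np.arctan2(T[1,0],T[0,0]),arm.get_obs()["force"])
save(p,"s6",(285,180),50,7)
im=cv2.imread("pics/s6.png");cv2.imwrite("pics/s6.png",im[:600])
```

```text
[0.63103443 0.08644692 0.07925738] 0.02645882722274753 [-3.12287861 -0.07643717  6.03917423]
```

View pics/s6.png

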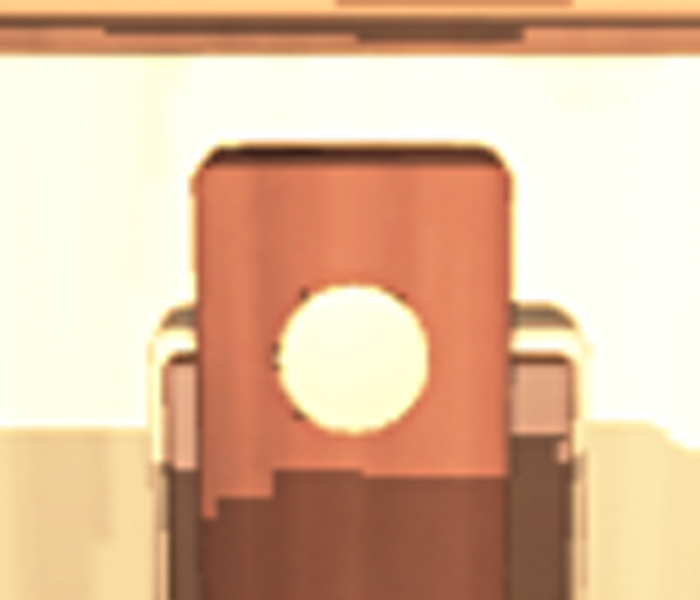

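Now it's 1.3 mm the other way (370 against 354 px) and about 1 mm long. Lift slightly, correct, set down and recheck.

Call:
jog_arm(targets=[[[0,0,0,-0.004,0,0,0],[0,0.0013,0.0008,0,0,0,0],[0,0,0,0,0,0,0],[0,0,0,0.003,0,0,0],[0,0,0,0.001,0,0,0],[0,0,0,0,0,0,0]]])

```text
time_s: 43.6
position: [0.6324, 0.0856, 0.0792]
tool_rot: [-0.0, 1.0, 0.013, 0.0]
force: [-3.0, 0.1, 5.8]
gripper_width: 0.273
```

Run:
```python
from box import *
T=pose();p=arm.read_camera("wrist");print(T[:3,3],np.arctan2(T[1,0],T[0,0]),arm.get_obs()["force"])
save(p,"s7",(285,180),50,7)
im=cv2.imread("pics/s7.png");cv2.imwrite("pics/s7.png",im[:600])
```

```text
[0.63236457 0.08564657 0.07923612] 0.026493953780979206 [-1.87737953  0.06382589  6.4169106 ]
```

View pics/s7.png

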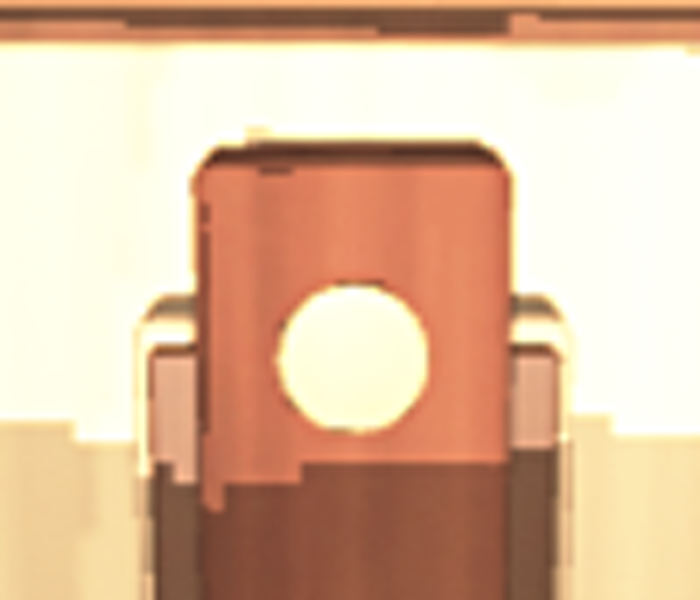

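Now centred: strop 137–570 (353.5) against bevel 196–511 (353.5), edges parallel. Release and retreat.

Call:
jog_arm(targets=[[[0,0,0,-0.001,0,0,0],[0.5,0,0,0,0,0,0],[0.5,0,0,0,0,0,0],[0.5,0,0,0,0,0,0],[0.5,0,0,0,0,0,0],[0.5,0,0,-0.02,0,0,0],[0.5,0,0,-0.05,0,0,0],[0.5,0,0,-0.05,0,0,0],[0.5,0,0,-0.02,0,0,0],[0.5,0,0,0,0,0,0],[0.5,0,0,0,0,0,0]]])

```text
time_s: 44.75
position: [0.6319, 0.0858, 0.2192]
tool_rot: [-0.0, 1.0, 0.013, -0.0]
force: [-0.3, -0.6, -0.5]
gripper_width: 0.498
```

Run:
```python
from box import *
T=pose();p=arm.read_camera("wrist");save(p,"t1",None,None,1.4)
for n,z in (("strop_mid",.072),("bevel_mid",.09)):
  for q in arm.masks_of(p,n)[:1]: print(n,q["confidence"],q["pixel"],rect(p,q["pixels"],z,T))
p=arm.read_camera("scene");save(p,"t2",(240,175),80,5);im=cv2.imread("pics/t2.png");cv2.imwrite("pics/t2.png",im[:600])
for n in ("plane","bulb_handle"):
  p=arm.read_camera("top")
  for q in arm.masks_of(p,n)[:1]: print(n,q["pixel"],rect(p,q["pixels"],.03 if n=="plane" else .05))
```

```text
strop_mid 0.94 [191.0, 297.0] (array([0.63335675, 0.08764069]), array([95. , 38.6]), np.float64(-1.53))
bevel_mid 0.59 [201.8, 284.5] (array([0.63278387, 0.08590909]), array([126. ,  25.4]), np.float64(-1.532))
plane [218.0, 398.3] (array([ 0.47177774, -0.45242981]), array([136.3,  51.6]), np.float64(-0.006))
bulb_handle [241.5, 259.8] (array([ 0.41487466, -0.09307299]), array([48.1, 46. ]), np.float64(0.787))
```

View pics/t1.png

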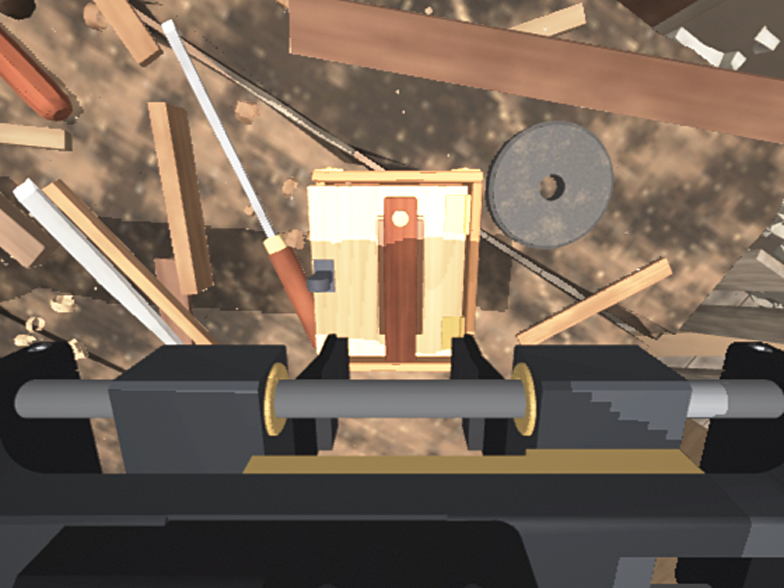

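View pics/t2.png

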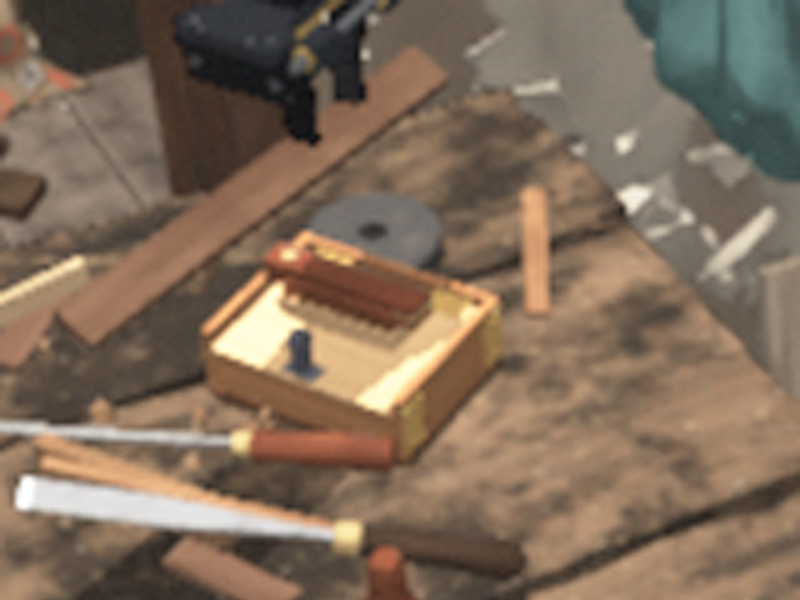

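The bevel lies centred on the strop, the strop on the shut flap, and the plane and bulb have not moved. Handing in.

```bash
python3 -c "
from bench import arm
print(arm.hand_in())"
```

```text
the job is handed in; nothing more can be done
None
```

I packed the sharpening box in the order asked and handed it in at about 45 s of the 144 s. The hand-in gives no verdict, so what follows rests on my own last checks.

- **Flap:** I swung it up to its stop, and later swung it shut until it seated with 16 N of push. Afterwards it looked level in the scene view.
- **Stones:** With the flap open, the wrist camera put the large stone at (0.630, 0.085) and the small one at (0.630, 0.084). The box centre is at (0.629, 0.084). The stones were parallel to each other and within about 0.02 rad of the box.
- **Strop:** It is the smaller block, leather side up and parallel to the box. It is within 1 mm in x, but it sits 2–4 mm toward +y of the upper-tier point. I measured 1.3 to 3.9 mm in different views and left it as it was.
- **Bevel:** It lies flat on the strop and parallel with it. It is centred across to within 1 mm. Lengthwise, the close-up before release put it within about 1 mm, while the last detection put it 1.7 mm toward −y.
- **Plane and bulb handle:** Both are where they were, within the 1–3 mm scatter of the top camera. The gripper was clear of everything at hand-in.

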